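# Bring the sample vials to the turbidity meter in the open tray

### The job

Get the turbidity readings ready: clear the jar and the carton off the black mat onto the wooden board, and put all the square glass vials from the bench into the open tray where it stands. Then lift the loaded tray by its bar handle, carry it level so that nothing falls out, set it down squarely in the middle of the black mat, and after that press the meter's white key fully down and let it go. Do not knock over or push away the other things on the bench.

Things in the scene. Friction and masses are not known exactly. Their poses are not given: they have to be found in the camera images.
- tray: open white tray, 190 mm (its x) by 210 mm (its y), low walls 26 mm high and 4 mm thick, floor 4 mm thick, one compartment; about 0.32 kg empty. A flat aluminium bar handle runs above the middle along its y: 14 mm thick (x), 18 mm high, 192 mm free length, centred 85 mm above the underside, on a thin post at each y end. Origin: centre of the underside, z up
- mat: thin black rubber mat fixed on the bench, 260 mm (its x) by 290 mm (its y), 4 mm thick. Origin: centre of its underside. The tray belongs here, centred, its sides parallel to the mat's
- board: wooden board fixed on the bench, 130 mm (x) by 160 mm (y), 8 mm thick. Origin: centre of its underside
- jar: squat round white jar with a red cap, body 52 mm across and 58 mm high, cap 46 mm across, 80 mm tall in all, about 0.18 kg; stands on the mat. Origin in the middle of its height, z towards the cap
- carton: small white closed carton, 70 mm (x) by 40 mm (y) by 60 mm (z), 90 g; stands on the mat. Origin at its centre
- vial1: square amber-glass vial, body 28 x 28 mm and 46 mm high, with a round black screw cap 27 mm across on top, 60 mm tall in all, about 45 g. Origin in the middle (30 mm above its foot), z towards the cap, x and y square to the sides. Stands on the bench at the start; may be absent
- vial2: square amber-glass vial, body 28 x 28 mm and 46 mm high, with a round black screw cap 27 mm across on top, 60 mm tall in all, about 45 g. Origin in the middle (30 mm above its foot), z towards the cap, x and y square to the sides. Stands on the bench at the start; may be absent
- vial3: square amber-glass vial, body 28 x 28 mm and 46 mm high, with a round black screw cap 27 mm across on top, 60 mm tall in all, about 45 g. Origin in the middle (30 mm above its foot), z towards the cap, x and y square to the sides. Stands on the bench at the start; may be absent
- vial4: square amber-glass vial, body 28 x 28 mm and 46 mm high, with a round black screw cap 27 mm across on top, 60 mm tall in all, about 45 g. Origin in the middle (30 mm above its foot), z towards the cap, x and y square to the sides. Stands on the bench at the start; may be absent
- vial5: square amber-glass vial, body 28 x 28 mm and 46 mm high, with a round black screw cap 27 mm across on top, 60 mm tall in all, about 45 g. Origin in the middle (30 mm above its foot), z towards the cap, x and y square to the sides. Stands on the bench at the start; may be absent
- key_top (a point): top centre of the round white key (26 mm across) in a black housing on the low front part of the grey turbidity meter; z up. The meter is fixed, its front part 50 mm high and 96 mm wide, its rear part 70 mm high (80 mm with the cell cover) and begins 75 mm behind the key (+x); nothing else stands above the key
- key (a joint): travel of that key, m: 0 is up, 0.006 fully down; a spring needs about 4 N to hold it down
- bung: black rubber bung, a cylinder 28 mm across and 30 mm high, standing among the vials; to be left alone. Origin: centre of its underside
- pot: small round white pot with black lid, 32 mm across and 36 mm high, standing just behind the vials; to be left alone. Origin: centre of its underside
- beaker: glass beaker 70 mm across and 90 mm high at the back of the bench; to be left alone. Origin: centre of its underside
- marker: marker pen 130 mm long and 17 mm thick, lying at the back of the bench; to be left alone. Origin near its middle, below its axis

How it is judged:
On the way, in this order (a step that is already met when the one before it is completed fails the run):
1. jar and carton are on the wooden board and every vial is in the tray, which is still away from the mat (x of jar in the frame of board between -0.062 and 0.062 m and y of jar in the frame of board between -0.077 and 0.077 m and z of jar in the frame of board between 0.02 and 0.075 m and x of carton in the frame of board between -0.062 and 0.062 m and y of carton in the frame of board between -0.077 and 0.077 m and z of carton in the frame of board between 0.02 and 0.075 m and x of vial1 in the frame of tray between -0.085 and 0.085 m and y of vial1 in the frame of tray between -0.095 and 0.095 m and z of vial1 in the frame of tray between 0 and 0.06 m and x of vial2 in the frame of tray between -0.085 and 0.085 m and y of vial2 in the frame of tray between -0.095 and 0.095 m and z of vial2 in the frame of tray between 0 and 0.06 m and x of vial3 in the frame of tray between -0.085 and 0.085 m and y of vial3 in the frame of tray between -0.095 and 0.095 m and z of vial3 in the frame of tray between 0 and 0.06 m and x of vial4 in the frame of tray between -0.085 and 0.085 m and y of vial4 in the frame of tray between -0.095 and 0.095 m and z of vial4 in the frame of tray between 0 and 0.06 m and x of vial5 in the frame of tray between -0.085 and 0.085 m and y of vial5 in the frame of tray between -0.095 and 0.095 m and z of vial5 in the frame of tray between 0 and 0.06 m and linear speed of each of vial1, vial2, vial3, vial4, vial5, jar, carton below 0.03 m/s and horizontal distance between tray and mat above 0.2 m), for 0.2 s.
2. the tray is lifted clear and level with every vial in it (x of vial1 in the frame of tray between -0.085 and 0.085 m and y of vial1 in the frame of tray between -0.095 and 0.095 m and z of vial1 in the frame of tray between 0 and 0.06 m and x of vial2 in the frame of tray between -0.085 and 0.085 m and y of vial2 in the frame of tray between -0.095 and 0.095 m and z of vial2 in the frame of tray between 0 and 0.06 m and x of vial3 in the frame of tray between -0.085 and 0.085 m and y of vial3 in the frame of tray between -0.095 and 0.095 m and z of vial3 in the frame of tray between 0 and 0.06 m and x of vial4 in the frame of tray between -0.085 and 0.085 m and y of vial4 in the frame of tray between -0.095 and 0.095 m and z of vial4 in the frame of tray between 0 and 0.06 m and x of vial5 in the frame of tray between -0.085 and 0.085 m and y of vial5 in the frame of tray between -0.095 and 0.095 m and z of vial5 in the frame of tray between 0 and 0.06 m and height (world z) of tray above 0.03 m and angle between tray's own z axis and vertical below 0.25 rad), for 0.2 s.
3. the tray stands square in the middle of the mat with every vial in it (x of vial1 in the frame of tray between -0.085 and 0.085 m and y of vial1 in the frame of tray between -0.095 and 0.095 m and z of vial1 in the frame of tray between 0 and 0.06 m and x of vial2 in the frame of tray between -0.085 and 0.085 m and y of vial2 in the frame of tray between -0.095 and 0.095 m and z of vial2 in the frame of tray between 0 and 0.06 m and x of vial3 in the frame of tray between -0.085 and 0.085 m and y of vial3 in the frame of tray between -0.095 and 0.095 m and z of vial3 in the frame of tray between 0 and 0.06 m and x of vial4 in the frame of tray between -0.085 and 0.085 m and y of vial4 in the frame of tray between -0.095 and 0.095 m and z of vial4 in the frame of tray between 0 and 0.06 m and x of vial5 in the frame of tray between -0.085 and 0.085 m and y of vial5 in the frame of tray between -0.095 and 0.095 m and z of vial5 in the frame of tray between 0 and 0.06 m and horizontal distance between tray and mat below 0.03 m and (angle between the x axis of tray and the y axis of mat, either way round below 0.21 rad or angle between the y axis of tray and the y axis of mat, either way round below 0.21 rad) and angle between tray's own z axis and vertical below 0.06 rad and z of tray in the frame of mat between -0.003 and 0.009 m and linear speed of tray below 0.02 m/s), for 0.2 s.
4. the key is pressed fully down (value of joint key above 0.0045 m), for 0.05 s.
At the end, for the whole second after the job is handed in: Every vial at rest inside the tray; tray flat on the mat, centre within 30 mm of its centre, sides within 12 degrees of parallel; jar and carton on the board (middles over it, 1 mm or more from the edge); key pressed 4.5 mm or more after the tray was set down, and up again (all of step 3 and x of jar in the frame of board between -0.062 and 0.062 m and y of jar in the frame of board between -0.077 and 0.077 m and z of jar in the frame of board between 0.02 and 0.075 m and x of carton in the frame of board between -0.062 and 0.062 m and y of carton in the frame of board between -0.077 and 0.077 m and z of carton in the frame of board between 0.02 and 0.075 m and linear speed of each of vial1, vial2, vial3, vial4, vial5, jar, carton below 0.03 m/s and value of joint key below 0.002 m); the robot touches nothing.
It fails at once if the tray is tipped more than 28 degrees (angle between tray's own z axis and vertical above 0.5 rad).
It fails at once if the bung is knocked over or pushed more than 80 mm away (distance of bung from where it was at the start of the episode above 0.08 m or angle between bung's own z axis and vertical above 0.8 rad).
It fails at once if the pot is knocked over or pushed more than 80 mm away (distance of pot from where it was at the start of the episode above 0.08 m or angle between pot's own z axis and vertical above 0.8 rad).
It fails at once if the beaker is knocked over or pushed more than 80 mm away (distance of beaker from where it was at the start of the episode above 0.08 m or angle between beaker's own z axis and vertical above 0.8 rad).
It fails at once if the marker is pushed more than 80 mm away (distance of marker from where it was at the start of the episode above 0.08 m).
Of vial1, vial2, vial3, vial4, vial5 only 3 to 5 are there at a start; the rules pass over those that are not, and their reading is None.
At some moment in a run one of vial1, vial2, vial3, vial4, vial5, jar, carton may be knocked a few centimetres aside while the robot is not near it.
Once in a run the grip may slacken for a moment while it holds something.
It also fails if it takes over 210 s, if anything falls off the work surface, if the arm or the gripper's body presses on something with over 40 N, if the wrist force passes 120 N, or if a joint passes its speed limit or range.

### The arm

A 7-joint arm with a two-finger parallel gripper is mounted at the origin on the work surface. World frame = base frame: x ahead of the robot, y to its left, z up, the work surface at z = 0. Lengths are in m, angles in rad, forces in N, time in s.
With the tool pointing down it reaches from about 0.35 to 0.9 m from the base axis. Payload 8.1 kg.
Tool frame: the origin (TCP) lies between the finger pads; the fingertips stand r.tips_ahead ahead of it and the grasp point (between the pads) lies 3 mm ahead of it (r.tips_ahead is the distance from the TCP to the fingertips, in m); z points along the fingers, y is the direction in which the jaws open and shut (so a half turn about z gives the same grasp; the last joint's range is limited). The gripper opens to 92 mm and grips with 3 to 60 N. Pads are 19 mm wide; open, the fingers measure 130 mm over their backs; the gripper's body (75 mm by 190 mm) begins 47 mm behind the grasp point.
Start: joints at [-1.325, 0.434, 0.025, 1.573, -0.012, 1.134, -0.075], TCP at [0.214, 0.587, 0.249] pointing down, gripper open.
Joint ranges: [-2.62, 2.62], [-0.44, 2.09], [-1.27, 1.32], [0.08, 2.57], [-1.32, 4.46], [0.12, 2], [-2.74, 2.74]. Speed limits (rad/s): [2.22, 2.22, 3.01, 3.01, 3.14, 3.14, 3.14].

### API

Orientations are given as [roll, pitch, yaw] about the fixed x, y, z axes, in that order (R = Rz(yaw) Ry(pitch) Rx(roll)).
In Python, from plant import r, vision, finish_job gives the robot as it stands. The module is installed in compiled form; this text tells all that it offers.
- The arm moves only by the shell command python3 -m crank 'ROWS' [FORCE]. ROWS is JSON, a list of rows, each an object with "xyz": the shift along the tool's x, y, z in m, a list of three; "delta_rot": the turn, a rotation vector about the tool's x, y, z in rad, a list of three; "fingers": the finger opening in m, from 0 to 0.0918. A call has exactly 5 rows; each row shifts and turns the pose as measured when the row begins, along the tool's axes as they then stand; what a row does not reach is not made up. A row lasts 1/10 s, in which the tool goes at most 50 mm and 8.59 degrees, less where a joint would pass 70% of its speed; a pose out of reach is approached as far as the arm can. A call with a gripper value outside its range is refused whole. The fingers move at their own pace and stop on an object; FORCE is the grip in N (left out, the last holds). Time passes only in rows, so rows that do not move let the fingers close, or fill a call up. It gives the time, the measured TCP pose, the force and the opening at its end, in the units of the state.
- r.observe(): the state, without advancing time (a new reading comes with each control period).
- vision.camera(name): name is "scene" or "top" or "wrist"; returns (picture, depth): 480x640x3 uint8, blue, green, red; 480x640 float32, m along the optical axis (not along the pixel's ray), 0 where there is no reading.
- vision.camera_model(name): a dict with "K" (3x3 intrinsics, pixels), "k1" (the pictures are not rectified: a ray, as slopes to the right and down, at radius r is drawn at 1 + k1 r^2 times it, then the intrinsics apply), "R" (3x3) and "t" (3): a world point X has camera coordinates R X + t. Camera axes: x right, y down, z forward; pixel columns grow to the right and rows downward; lengths in m; the calibration is good to about 2 mm. A picture is of the moment at which its call begins: read the wrist's pose just before it. camera_model takes no time and is no camera call; for the wrist camera it gives the pose at the moment of the call.
- finish_job(): hands the job in, once; it reports no verdict.
Trained networks look in the newest picture that a camera, given by its name, has taken for a name from the list of things; names that differ only in an ending like _2 or _b are one class to them, and where a whole thing is asked for, a point or a joint stands for the part that bears it (a point fixed in the world has none). Each returns a list of dicts, best first, with "p" (0 to 1); they miss things now and then, are a little off and sometimes report something else, mostly with a low value. They report only what shows in the picture. A call takes as long as a camera call.
- vision.search_frame(query, camera): "box" ([left, top, width, height] as shares, 0 to 1, of the picture: columns of its width, rows of its height, round what is visible of it).
- vision.spot_point(query, camera): "location" ([column, row] as shares, 0 to 1, of the picture: columns of its width, rows of its height: a listed point, or the origin of a listed thing).
The state is a dict: "clock": time; "joints": joint angles; "joint_velocities": joint speeds; "effort": joint torques, N m; "tcp_pos": TCP position; "orientation": TCP orientation; "force": force on the tool from outside, world axes, zero at the start; "wrist_torque": the same for the moment, N m; "grip_width": opening from 0.0 (shut) to 1.0 (fully open).
Only numpy, scipy, OpenCV 4.12 (cv2) and the standard library are available. Lean on these libraries where they do the work, as an engineer would, in place of code of your own. Each camera call takes 0.05 s, during which the arm holds its last target. There are 200 camera calls.

## Working session

There is one attempt and no reset: what is moved stays moved. The work goes in short steps, Python scripts to look and compute and a shell command to move; the robot and the scene stay as the last step left them, time stands still between calls to the robot, and variables do not carry over. Pictures are saved under pics/ and viewed, on a budget of 14 in all, crops included, one or two more only if the job needs it, and the job is handed in when it is done.

```bash
mkdir -p pics
cat > h.py <<'E'
import numpy as np, cv2
from plant import r, vision
from scipy.spatial.transform import Rotation as Ro
def ray(m,px):
    K=np.array(m["K"]);k=m["k1"]
    d=np.array([(px[0]-K[0,2])/K[0,0],(px[1]-K[1,2])/K[1,1]]);u=d.copy()
    for _ in range(20): u=d/(1+k*(u@u))
    return np.array([u[0],u[1],1.0])
def world(m,px,z=None,depth=None):
    R=np.array(m["R"]);t=np.array(m["t"]);u=ray(m,px)
    c=-R.T@t; d=R.T@u
    s=(z-c[2])/d[2] if z is not None else depth
    return c+s*d
def proj(m,X):
    c=np.array(m["R"])@np.array(X)+np.array(m["t"]);u=c[:2]/c[2];K=np.array(m["K"])
    u=u*(1+m["k1"]*(u@u));return np.array([K[0,0]*u[0]+K[0,2],K[1,1]*u[1]+K[1,2]])
def cloud(m,D):
    K=np.array(m["K"]);v,u=np.mgrid[0:480,0:640]
    d=np.stack([(u-K[0,2])/K[0,0],(v-K[1,2])/K[1,1]],-1);w=d.copy()
    for _ in range(15): w=d/(1+m["k1"]*(w**2).sum(-1,keepdims=True))
    P=np.concatenate([w,np.ones((480,640,1))],-1)*D[...,None]
    return (P-np.array(m["t"]))@np.array(m["R"])
def pose():
    s=r.observe();return np.array(s["tcp_pos"]),Ro.from_euler("xyz",s["orientation"]),s
def delta(xyz,yaw=None):
    """tool-frame shift to target; rotation vector (tool axes) to straight-down with tool y axis at angle yaw (mod pi)"""
    p,R,s=pose();print("t",round(s["clock"],2),"tcp",p.round(4),"rpy",np.round(s["orientation"],3),"F",np.round(s["force"],1),"grip mm",round(s["grip_width"]*91.8,1))
    print("shift",(R.inv().apply(np.array(xyz)-p)).round(4))
    if yaw is not None:
        best=None
        for y in (yaw,yaw+np.pi):
            Y=np.array([np.cos(y),np.sin(y),0]);Z=np.array([0,0,-1.]);X=np.cross(Y,Z)
            T=Ro.from_matrix(np.stack([X,Y,Z],1));v=(R.inv()*T).as_rotvec();print("rot",v.round(3), "j7",round(s["joints"][6],2))
E
cat > a.py <<'E'
from h import *
print(r.tips_ahead,r.observe())
for c in("scene","top"):
    I,D=vision.camera(c);m=vision.camera_model(c);cv2.imwrite(f"pics/{c}0.png",I);np.save(f"{c}0.npy",D)
    print(c,np.round(m["K"],1).tolist(),m["k1"],(-np.array(m["R"]).T@m["t"]).round(3))
for q in["tray","mat","board","jar","carton","vial1","key_top","bung","pot","beaker","marker"]:
    z={"tray":0,"jar":.044,"carton":.034,"vial1":.03,"key_top":.05}.get(q,0)
    for d in vision.spot_point(q,"top")[:6]:
        px=np.array(d["location"])*[640,480];print(q,round(d["p"],2),px.round(),world(m,px,z).round(3))
E
python3 a.py
```

```text
0.022 {'clock': 0.0, 'joints': array([-1.32461733,  0.43519912,  0.02498124,  1.57407708, -0.0115934 ,
        1.13397375, -0.07513047]), 'joint_velocities': array([-0.00011855, -0.00112233,  0.00085367,  0.00011357, -0.00148234,
       -0.00041054, -0.00198834]), 'effort': array([-3.70688440e-04, -6.67835212e+01,  9.85361896e-01, -3.14462543e+01,
       -6.04261877e-02,  4.28035890e-02,  1.89756834e-04]), 'tcp_pos': array([0.21349348, 0.5869182 , 0.2479676 ]), 'orientation': array([-3.14008743e+00,  1.47045503e-04,  2.79270900e+00]), 'force': array([0.41413621, 0.55807149, 0.0965568 ]), 'wrist_torque': array([0.06531624, 0.01017679, 0.03165253]), 'grip_width': 0.999326488181257}
scene [[548.8, 0.0, 313.6], [0.0, 548.8, 241.8], [0.0, 0.0, 1.0]] -0.056801540769898864 [ 0.924 -0.623  0.799]
top [[598.2, 0.0, 312.2], [0.0, 598.2, 239.8], [0.0, 0.0, 1.0]] -0.014574571887021007 [0.418 0.018 1.554]
tray 0.63 [196. 267.] [0.477 0.319 0.   ]
mat 0.66 [439. 269.] [ 0.459 -0.312  0.   ]
jar 0.87 [473. 274.] [ 0.443 -0.387  0.044]
carton 0.98 [411. 255.] [ 0.495 -0.234  0.034]
vial1 0.59 [349. 284.] [ 0.426 -0.076  0.03 ]
vial1 0.55 [318. 250.] [0.515 0.002 0.03 ]
vial1 0.44 [354. 247.] [ 0.52  -0.092  0.03 ]
key_top 0.5 [272. 189.] [0.669 0.114 0.05 ]
bung 0.47 [323. 282.] [ 0.431 -0.011  0.   ]
bung 0.17 [209. 200.] [0.652 0.283 0.   ]
pot 0.52 [318. 221.] [ 0.591 -0.001  0.   ]
beaker 0.86 [211. 201.] [0.65  0.279 0.   ]
marker 0.52 [428. 184.] [ 0.683 -0.292  0.   ]
```

View pics/top0.png

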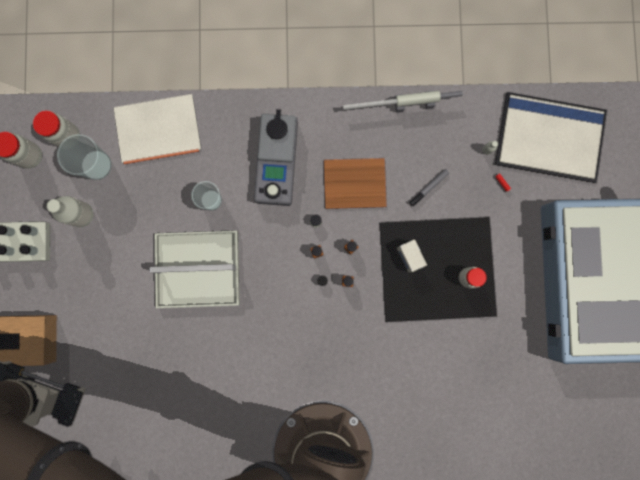

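View pics/scene0.png

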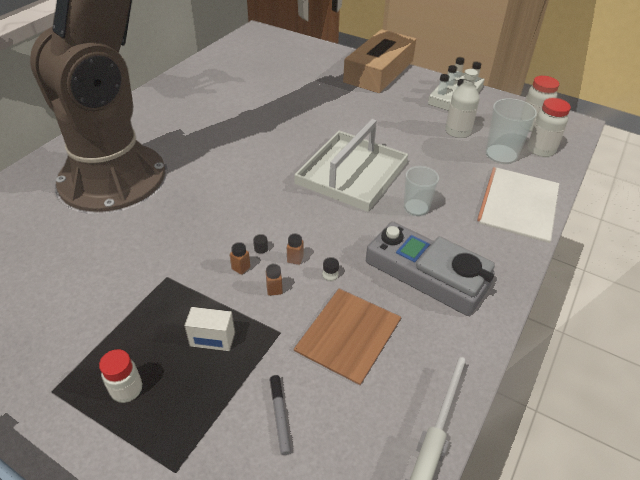

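Top view: three vials at (316,251), (350,246) and (348,280), bung (320,280), pot (315,220). The tray is at (196,269), the mat at (438,270) with the carton (412,256) and jar (474,277), the board at (355,184) and the key at (272,189).

```bash
cat > b.py <<'E'
from h import *
m=vision.camera_model("top");D=np.load("top0.npy");P=cloud(m,D);I=cv2.imread("pics/top0.png")
def rect(mask,z,name):
    n,l,s,c=cv2.connectedComponentsWithStats(mask.astype(np.uint8));k=1+np.argmax(s[1:,4])
    v,u=np.where(l==k);W=np.array([world(m,(a,b),z)[:2] for a,b in zip(u,v)])
    (cx,cy),(w,h),a=cv2.minAreaRect((W*1000).astype(np.float32));print(name,s[k,4],round(cx),round(cy),round(w),round(h),round(a,1))
hsv=cv2.cvtColor(I,cv2.COLOR_BGR2HSV);g=np.zeros((480,640),bool)
def box(x0,y0,x1,y1):
    b=g.copy();b[y0:y1,x0:x1]=1;return b
rect(box(365,205,510,335)&(cv2.morphologyEx(((hsv[...,2]<48)*1).astype(np.uint8),cv2.MORPH_CLOSE,np.ones((25,25)))>0),.004,"mat")
rect(box(310,150,395,215)&(hsv[...,1]>90)&(P[...,2]<.02),.008,"board")
rect(box(140,220,255,315)&(P[...,2]>.015)&(P[...,2]<.04),.026,"tray rim")
rect(box(140,220,255,315)&(P[...,2]>.07),.094,"handle")
rect(box(390,232,435,280)&(P[...,2]>.04),.064,"carton")
rect(box(450,255,495,295)&(P[...,2]>.06),.084,"jar")
for n,b,z in[("v1",(306,240,330,262),.06),("v2",(338,236,362,258),.06),("v3",(336,270,360,290),.06),("bung",(308,270,332,290),.03),("pot",(305,210,328,230),.036),("key",(255,178,290,205),.05)]:
    B=box(*b);Q=P[B&(P[...,2]>z*.7)];print(n,len(Q),"zmax",np.percentile(Q[:,2],[50,90,98]).round(3))
    rect(B&(P[...,2]>z*.8),z,n)
for p in[(272,189),(268,189),(264,189),(280,189),(273,172),(263,195),(277,130)]:print(p,P[p[1],p[0]].round(3))
J=cv2.resize(I[140:320,140:400],None,fx=3,fy=3,interpolation=2);cv2.imwrite("pics/c1.png",J)
E
python3 b.py
python3 - <<'E'
import sys;sys.path.insert(0,'.')
from h import *
vision.camera("scene");m=vision.camera_model("scene")
for q,z in(("vial1",.03),("key_top",.055),("tray",0),("board",0),("mat",0),("carton",.034),("jar",.044)):
    for d in vision.spot_point(q,"scene")[:5]:
        px=np.array(d["location"])*[640,480];print(q,round(d["p"],2),px.round(),world(m,px,z).round(3))
E
```

```text
mat 10866 482 -306 296 284 1.8
board 2960 689 -98 130 160 0.4
tray rim 638 473 312 190 212 0.8
handle 496 472 311 14 203 0.8
carton 492 494 -234 70 44 23.7
jar 348 437 -382 49 54 12.7
v1 116 zmax [0.059 0.064 0.067]
v1 96 511 5 25 26 17.3
v2 119 zmax [0.059 0.064 1.019]
v2 100 521 -82 25 27 35.5
v3 115 zmax [0.059 0.065 0.068]
v3 100 433 -72 25 25 88.5
bung 94 zmax [0.03  0.033 0.037]
bung 91 437 -7 25 25 43.8
pot 109 zmax [0.036 0.041 0.043]
pot 107 592 5 29 27 6.9
key 886 zmax [0.051 0.067 0.074]
key 873 666 115 87 64 88.8
(272, 189) [0.666 0.114 0.071]
(268, 189) [0.666 0.124 0.072]
(264, 189) [0.669 0.135 0.055]
(280, 189) [0.668 0.094 0.059]
(273, 172) [0.714 0.112 0.049]
(263, 195) [0.654 0.137 0.059]
(277, 130) [0.815 0.098 0.076]
vial1 0.96 [294. 248.] [0.506 0.005 0.03 ]
vial1 0.95 [271. 278.] [ 0.514 -0.083  0.03 ]
vial1 0.67 [237. 259.] [ 0.43  -0.078  0.03 ]
key_top 0.55 [390. 227.] [0.649 0.136 0.055]
tray 0.71 [346. 334.] [ 0.684 -0.1    0.   ]
tray 0.6 [351. 173.] [0.471 0.311 0.   ]
tray 0.44 [212. 330.] [ 0.478 -0.218  0.   ]
board 0.92 [347. 335.] [ 0.686 -0.102  0.   ]
mat 0.78 [172. 364.] [ 0.464 -0.309  0.   ]
carton 0.75 [210. 329.] [ 0.491 -0.236  0.034]
carton 0.2 [417. 210.] [0.668 0.236 0.034]
jar 0.59 [121. 377.] [ 0.437 -0.388  0.044]
jar 0.24 [261. 252.] [ 0.466 -0.049  0.044]
```

```bash
cat h.py|wc -l; python3 -c "
from h import *
delta((.45,-.38,.25),0)"
```

```text
33
t 1.05 tcp [0.2136 0.5874 0.2487] rpy [3.142 0.    2.793] F [-0.4  0.1 -0.1] grip mm 91.9
shift [-0.5528 -0.8283 -0.0013]
rot [ 0.    -0.     1.222] j7 -0.08
rot [ 0.    0.   -1.92] j7 -0.08
```

View pics/c1.png

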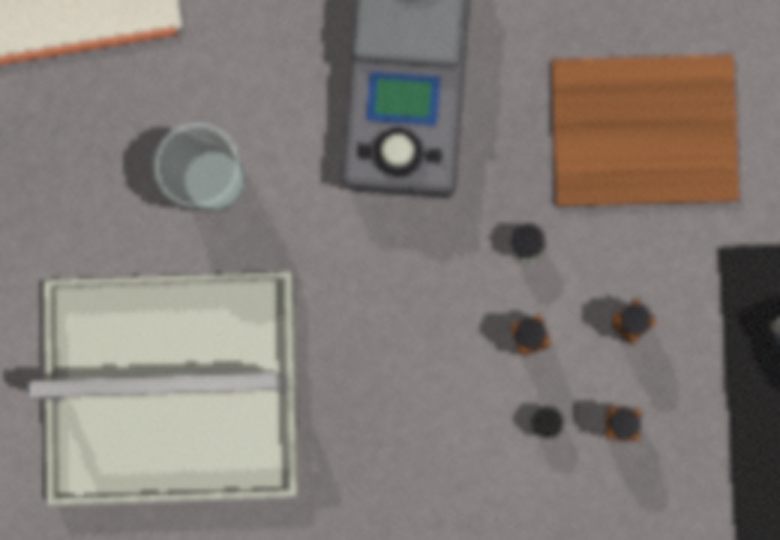

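```bash
cat > mat.py <<'E'
from h import *
m=vision.camera_model("top");I=cv2.imread("pics/top0.png");g=cv2.cvtColor(I,6)
M=(cv2.GaussianBlur(g,(3,3),0)<50).astype(np.uint8);M[:212]=0;M[:,:372]=0;M[330:]=0;M[:,505:]=0
c=max(cv2.findContours(M,0,1)[0],key=cv2.contourArea)
W=np.array([world(m,p[0],.004)[:2]*1000 for p in c],np.float32);print(cv2.minAreaRect(W))
q=cv2.approxPolyDP(cv2.convexHull(c),6,True)[:,0];print([(a.tolist(),world(m,a,.004).round(3)[:2].tolist()) for a in q])
E
python3 mat.py
R='{"xyz":[0,0,0],"delta_rot":[0,0,0.1222],"fingers":0.0918}'
python3 -m crank '[{"xyz":[0,0,0],"delta_rot":[0,0,0.1222],"fingers":0.0918},{"xyz":[0,0,0],"delta_rot":[0,0,0.1222],"fingers":0.0918},{"xyz":[0,0,0],"delta_rot":[0,0,0.1222],"fingers":0.0918},{"xyz":[0,0,0],"delta_rot":[0,0,0.1222],"fingers":0.0918},{"xyz":[0,0,0],"delta_rot":[0,0,0.1222],"fingers":0.0918}]' 20
python3 -m crank '[{"xyz":[0,0,0],"delta_rot":[0,0,0.1222],"fingers":0.0918},{"xyz":[0,0,0],"delta_rot":[0,0,0.1222],"fingers":0.0918},{"xyz":[0,0,0],"delta_rot":[0,0,0.1222],"fingers":0.0918},{"xyz":[0,0,0],"delta_rot":[0,0,0.1222],"fingers":0.0918},{"xyz":[0,0,0],"delta_rot":[0,0,0.1222],"fingers":0.0918}]'
python3 -m crank '[{"xyz":[0,0.05,0],"delta_rot":[0,0,0],"fingers":0.0918},{"xyz":[0,0.05,0],"delta_rot":[0,0,0],"fingers":0.0918},{"xyz":[0,0.05,0],"delta_rot":[0,0,0],"fingers":0.0918},{"xyz":[0,0.05,0],"delta_rot":[0,0,0],"fingers":0.0918},{"xyz":[0,0.05,0],"delta_rot":[0,0,0],"fingers":0.0918}]'
python3 -c "
from h import *
delta((.438,-.384,.18),0)"
```

```text
((460.1455993652344, -306.998291015625), (251.8121795654297, 282.5994567871094), 1.749201774597168)
[([487, 218], [0.59, -0.442]), ([495, 313], [0.343, -0.452]), ([387, 320], [0.331, -0.173]), ([381, 224], [0.58, -0.165])]
clock: 1.55
tcp_pos: [0.2139, 0.5873, 0.2488]
orientation: [-3.141, -0.0, 2.16]
force: [0.6, -0.1, -0.3]
grip_width: 1.002
clock: 2.05
tcp_pos: [0.2136, 0.5874, 0.2489]
orientation: [-3.141, -0.0, 1.524]
force: [0.3, 0.0, -0.3]
grip_width: 0.998
clock: 2.55
tcp_pos: [0.4564, 0.5822, 0.248]
orientation: [-3.134, -0.004, 1.538]
force: [0.0, 0.2, -0.2]
grip_width: 1.002
t 2.55 tcp [0.4564 0.5822 0.248 ] rpy [-3.134 -0.004  1.538] F [ 0.   0.2 -0.2] grip mm 92.0
shift [-0.9666  0.0135  0.0645]
rot [-0.007 -0.004 -0.033] j7 -0.85
rot [-0.006  0.011  3.109] j7 -0.85
```

```bash
python3 -m crank '[{"xyz":[-0.05,0,0],"delta_rot":[0,0,0],"fingers":0.0918},{"xyz":[-0.05,0,0],"delta_rot":[0,0,0],"fingers":0.0918},{"xyz":[-0.05,0,0],"delta_rot":[0,0,0],"fingers":0.0918},{"xyz":[-0.05,0,0],"delta_rot":[0,0,0],"fingers":0.0918},{"xyz":[-0.05,0,0],"delta_rot":[0,0,0],"fingers":0.0918}]'
python3 -m crank '[{"xyz":[-0.05,0,0],"delta_rot":[0,0,0],"fingers":0.0918},{"xyz":[-0.05,0,0],"delta_rot":[0,0,0],"fingers":0.0918},{"xyz":[-0.05,0,0],"delta_rot":[0,0,0],"fingers":0.0918},{"xyz":[-0.05,0,0],"delta_rot":[0,0,0],"fingers":0.0918},{"xyz":[-0.05,0,0],"delta_rot":[0,0,0],"fingers":0.0918}]'
python3 -m crank '[{"xyz":[-0.05,0,0],"delta_rot":[0,0,0],"fingers":0.0918},{"xyz":[-0.05,0,0],"delta_rot":[0,0,0],"fingers":0.0918},{"xyz":[-0.05,0,0],"delta_rot":[0,0,0],"fingers":0.0918},{"xyz":[-0.05,0,0],"delta_rot":[0,0,0],"fingers":0.0918},{"xyz":[-0.05,0,0],"delta_rot":[0,0,0],"fingers":0.0918}]'
python3 -m crank '[{"xyz":[-0.05,0,0],"delta_rot":[0,0,0],"fingers":0.0918},{"xyz":[-0.05,0,0],"delta_rot":[0,0,0],"fingers":0.0918},{"xyz":[-0.05,0,0],"delta_rot":[0,0,0],"fingers":0.0918},{"xyz":[-0.05,0,0],"delta_rot":[0,0,0],"fingers":0.0918},{"xyz":[0,0,0],"delta_rot":[0,0,0],"fingers":0.0918}]'
python3 -c "
from h import *
delta((.438,-.384,.18),0)
I,D=vision.camera('wrist');m=vision.camera_model('wrist');cv2.imwrite('pics/w0.png',I)
for q,z in(('jar',.044),('carton',.034)):
    for d in vision.spot_point(q,'wrist')[:5]:
        px=np.array(d['location'])*[640,480];print(q,round(d['p'],2),px.round(),world(m,px,z).round(3))
"
```

```text
clock: 3.05
tcp_pos: [0.4573, 0.3342, 0.2383]
orientation: [-3.138, 0.004, 1.537]
force: [0.4, -0.3, 1.3]
grip_width: 0.999
clock: 3.55
tcp_pos: [0.4477, 0.0846, 0.24]
orientation: [-3.141, 0.002, 1.538]
force: [1.5, -0.2, 0.1]
grip_width: 0.998
clock: 4.05
tcp_pos: [0.4384, -0.1652, 0.2422]
orientation: [3.137, -0.001, 1.54]
force: [1.3, 0.8, 0.2]
grip_width: 0.999
clock: 4.55
tcp_pos: [0.4293, -0.3727, 0.2437]
orientation: [3.133, 0.004, 1.534]
force: [0.5, 0.1, 0.8]
grip_width: 1.002
t 4.55 tcp [ 0.4293 -0.3727  0.2437] rpy [3.133 0.004 1.534] F [0.5 0.1 0.8] grip mm 92.0
shift [-0.0107  0.0085  0.0638]
rot [ 0.009  0.004 -0.036] j7 0.88
rot [ 0.006 -0.014  3.105] j7 0.88
jar 0.77 [322. 225.] [ 0.432 -0.381  0.044]
carton 0.89 [397.  23.] [ 0.493 -0.229  0.034]
```

View pics/w0.png

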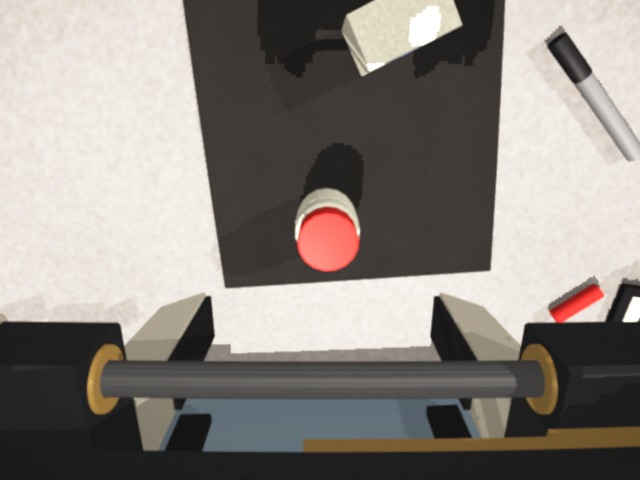

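Wrist view: the jar cap is at (328,238) and the carton at (400,35), both where the top camera put them. Next I descend on the jar.

```bash
python3 -m crank '[{"xyz":[-0.009,0.0065,0],"delta_rot":[0.009,0.004,-0.036],"fingers":0.0918},{"xyz":[0,0,0.045],"delta_rot":[0,0,0],"fingers":0.0918},{"xyz":[0,0,0.045],"delta_rot":[0,0,0],"fingers":0.0918},{"xyz":[0,0,0.045],"delta_rot":[0,0,0],"fingers":0.0918},{"xyz":[0,0,0.035],"delta_rot":[0,0,0],"fingers":0.0918}]'
python3 -c "
from h import *
delta((.436,-.382,.052),0)"
```

```text
clock: 5.2
tcp_pos: [0.4478, -0.3654, 0.0738]
orientation: [3.129, -0.004, 1.595]
force: [0.3, 0.2, 0.5]
grip_width: 0.997
t 5.2 tcp [ 0.4478 -0.3654  0.0738] rpy [ 3.129 -0.004  1.595] F [0.3 0.2 0.5] grip mm 91.5
shift [-0.0165 -0.0125  0.0216]
rot [ 0.013 -0.005  0.024] j7 1.07
rot [ 0.007  0.02  -3.117] j7 1.07
```

```bash
python3 -m crank '[{"xyz":[-0.016,-0.012,0],"delta_rot":[0.013,-0.005,0.024],"fingers":0.0918},{"xyz":[0,0,0],"delta_rot":[0,0,0],"fingers":0.0918},{"xyz":[0,0,0.01],"delta_rot":[0,0,0],"fingers":0.0918},{"xyz":[0,0,0.01],"delta_rot":[0,0,0],"fingers":0.0918},{"xyz":[0,0,0],"delta_rot":[0,0,0],"fingers":0.0918}]'
python3 -c "
from h import *
delta((.436,-.382,.052),0)"
```

```text
clock: 5.7
tcp_pos: [0.4377, -0.3765, 0.0523]
orientation: [-3.14, -0.003, 1.577]
force: [0.2, -0.3, 0.1]
grip_width: 1.002
t 5.7 tcp [ 0.4377 -0.3765  0.0523] rpy [-3.140e+00 -3.000e-03  1.577e+00] F [ 0.2 -0.3  0.1] grip mm 92.0
shift [-0.0055 -0.0017  0.0002]
rot [-0.002 -0.003  0.007] j7 1.08
rot [ 5.000e-03 -3.000e-03 -3.135e+00] j7 1.08
```

```bash
python3 -m crank '[{"xyz":[-0.006,0,0],"delta_rot":[0,0,0],"fingers":0.0918},{"xyz":[0,0,0],"delta_rot":[0,0,0],"fingers":0.0918},{"xyz":[0,0,0],"delta_rot":[0,0,0],"fingers":0.03},{"xyz":[0,0,0],"delta_rot":[0,0,0],"fingers":0.03},{"xyz":[0,0,0],"delta_rot":[0,0,0],"fingers":0.03}]' 25
python3 -m crank '[{"xyz":[0,0,0],"delta_rot":[0,0,0],"fingers":0.03},{"xyz":[0,0,0],"delta_rot":[0,0,0],"fingers":0.03},{"xyz":[0,0,-0.04],"delta_rot":[0,0,0],"fingers":0.03},{"xyz":[0,0,-0.04],"delta_rot":[0,0,0],"fingers":0.03},{"xyz":[0,0,-0.04],"delta_rot":[0,0,0],"fingers":0.03}]'
python3 -c "
from h import *
delta((.687,-.145,.16),0)"
```

```text
clock: 6.2
tcp_pos: [0.439, -0.3838, 0.0542]
orientation: [3.141, -0.002, 1.578]
force: [-0.3, -0.5, -0.1]
grip_width: 0.792
clock: 6.7
tcp_pos: [0.4358, -0.3808, 0.1716]
orientation: [-3.131, -0.009, 1.577]
force: [0.9, -0.1, -1.5]
grip_width: 0.559
t 6.7 tcp [ 0.4358 -0.3808  0.1716] rpy [-3.131 -0.009  1.577] F [ 0.9 -0.1 -1.5] grip mm 51.3
shift [0.2341 0.2529 0.0111]
rot [-0.01  -0.009  0.007] j7 0.99
rot [ 0.014 -0.016 -3.135] j7 0.99
```

```bash
python3 -m crank '[{"xyz":[0.03,0.032,0],"delta_rot":[-0.01,-0.009,0.007],"fingers":0.03},{"xyz":[0.03,0.032,0],"delta_rot":[0,0,0],"fingers":0.03},{"xyz":[0.03,0.032,0],"delta_rot":[0,0,0],"fingers":0.03},{"xyz":[0.03,0.032,0],"delta_rot":[0,0,0],"fingers":0.03},{"xyz":[0.03,0.032,0],"delta_rot":[0,0,0],"fingers":0.03}]'
python3 -m crank '[{"xyz":[0.03,0.032,0],"delta_rot":[0,0,0],"fingers":0.03},{"xyz":[0.03,0.032,0],"delta_rot":[0,0,0],"fingers":0.03},{"xyz":[0.02,0.03,0],"delta_rot":[0,0,0],"fingers":0.03},{"xyz":[0,0,0],"delta_rot":[0,0,0],"fingers":0.03},{"xyz":[0,0,0],"delta_rot":[0,0,0],"fingers":0.03}]'
python3 -c "
from h import *
delta((.687,-.144,.059),0)"
```

```text
clock: 7.2
tcp_pos: [0.5975, -0.2363, 0.1796]
orientation: [3.133, 0.008, 1.554]
force: [0.3, -1.1, -0.4]
grip_width: 0.556
clock: 7.7
tcp_pos: [0.7, -0.1438, 0.1766]
orientation: [3.135, 0.004, 1.566]
force: [0.0, -0.4, -0.8]
grip_width: 0.555
t 7.7 tcp [ 0.7    -0.1438  0.1766] rpy [3.135 0.004 1.566] F [ 0.  -0.4 -0.8] grip mm 50.9
shift [ 0.0002 -0.0138  0.1175]
rot [ 0.007  0.004 -0.004] j7 0.46
rot [ 0.007 -0.01   3.137] j7 0.46
```

```bash
python3 -m crank '[{"xyz":[0,-0.013,0.02],"delta_rot":[0.007,0.004,-0.004],"fingers":0.03},{"xyz":[0,0,0.035],"delta_rot":[0,0,0],"fingers":0.03},{"xyz":[0,0,0.03],"delta_rot":[0,0,0],"fingers":0.03},{"xyz":[0,0,0],"delta_rot":[0,0,0],"fingers":0.03},{"xyz":[0,0,0],"delta_rot":[0,0,0],"fingers":0.03}]'
python3 -c "
from h import *
delta((.687,-.144,.059),0)"
```

```text
clock: 8.2
tcp_pos: [0.6839, -0.148, 0.0907]
orientation: [-3.141, 0.002, 1.566]
force: [-1.0, -0.9, -0.6]
grip_width: 0.559
t 8.2 tcp [ 0.6839 -0.148   0.0907] rpy [-3.141e+00  2.000e-03  1.566e+00] F [-1.  -0.9 -0.6] grip mm 51.4
shift [0.004  0.0031 0.0317]
rot [-0.001  0.002 -0.005] j7 0.52
rot [3.000e-03 1.000e-03 3.137e+00] j7 0.52
```

```bash
python3 -m crank '[{"xyz":[0.003,0.003,0.015],"delta_rot":[0,0,0],"fingers":0.03},{"xyz":[0,0,0.01],"delta_rot":[0,0,0],"fingers":0.03},{"xyz":[0,0,0.005],"delta_rot":[0,0,0],"fingers":0.03},{"xyz":[0,0,0.001],"delta_rot":[0,0,0],"fingers":0.03},{"xyz":[0,0,0.0],"delta_rot":[0,0,0],"fingers":0.03}]'
python3 -c "
from h import *
delta((.687,-.144,.058),0)"
```

```text
clock: 8.7
tcp_pos: [0.6901, -0.1479, 0.0707]
orientation: [3.132, 0.002, 1.564]
force: [0.6, -0.3, -1.4]
grip_width: 0.559
t 8.7 tcp [ 0.6901 -0.1479  0.0707] rpy [3.132e+00 2.000e-03 1.564e+00] F [ 0.6 -0.3 -1.4] grip mm 51.3
shift [ 0.0039 -0.0032  0.0127]
rot [ 0.01   0.002 -0.007] j7 0.53
rot [ 3.000e-03 -1.500e-02  3.135e+00] j7 0.53
```

```bash
python3 -m crank '[{"xyz":[0,-0.002,0.008],"delta_rot":[0.01,0.002,-0.007],"fingers":0.03},{"xyz":[0,0,0.006],"delta_rot":[0,0,0],"fingers":0.03},{"xyz":[0,0,0.002],"delta_rot":[0,0,0],"fingers":0.03},{"xyz":[0,0,0.0],"delta_rot":[0,0,0],"fingers":0.03},{"xyz":[0,0,0.0],"delta_rot":[0,0,0],"fingers":0.03}]'
python3 -c "
from h import *
delta((.687,-.144,.058),0)"
```

```text
clock: 9.2
tcp_pos: [0.6912, -0.149, 0.0633]
orientation: [3.134, -0.001, 1.573]
force: [0.2, -0.1, -1.9]
grip_width: 0.558
t 9.2 tcp [ 0.6912 -0.149   0.0633] rpy [ 3.134e+00 -1.000e-03  1.573e+00] F [ 0.2 -0.1 -1.9] grip mm 51.2
shift [ 0.005  -0.0043  0.0053]
rot [ 0.008 -0.001  0.002] j7 0.54
rot [ 1.00e-03  1.20e-02 -3.14e+00] j7 0.54
```

```bash
python3 -m crank '[{"xyz":[0,-0.003,0.004],"delta_rot":[0.008,0,0],"fingers":0.03},{"xyz":[0,0,0.004],"delta_rot":[0,0,0],"fingers":0.03},{"xyz":[0,0,0.004],"delta_rot":[0,0,0],"fingers":0.03},{"xyz":[0,0,0.0],"delta_rot":[0,0,0],"fingers":0.03},{"xyz":[0,0,0.0],"delta_rot":[0,0,0],"fingers":0.03}]'
python3 -c "
from h import *
delta((.687,-.144,.058),0)"
```

```text
clock: 9.7
tcp_pos: [0.6917, -0.1498, 0.0611]
orientation: [3.134, -0.002, 1.574]
force: [-0.3, -0.1, -1.2]
grip_width: 0.561
t 9.7 tcp [ 0.6917 -0.1498  0.0611] rpy [ 3.134e+00 -2.000e-03  1.574e+00] F [-0.3 -0.1 -1.2] grip mm 51.5
shift [ 0.0058 -0.0047  0.0031]
rot [ 0.008 -0.002  0.003] j7 0.54
rot [ 3.000e-03  1.200e-02 -3.138e+00] j7 0.54
```

```bash
python3 -m crank '[{"xyz":[0.004,-0.005,0.006],"delta_rot":[0.008,0,0],"fingers":0.03},{"xyz":[0,0,0.006],"delta_rot":[0,0,0],"fingers":0.03},{"xyz":[0,0,0.006],"delta_rot":[0,0,0],"fingers":0.03},{"xyz":[0,0,0.006],"delta_rot":[0,0,0],"fingers":0.03},{"xyz":[0,0,0.0],"delta_rot":[0,0,0],"fingers":0.03}]'
python3 -c "
from h import *
delta((.687,-.144,.058),0)"
```

```text
clock: 10.2
tcp_pos: [0.6916, -0.1512, 0.0502]
orientation: [3.129, 0.003, 1.573]
force: [-0.4, -0.2, -2.2]
grip_width: 0.562
t 10.2 tcp [ 0.6916 -0.1512  0.0502] rpy [3.129e+00 3.000e-03 1.573e+00] F [-0.4 -0.2 -2.2] grip mm 51.6
shift [ 0.0072 -0.0045 -0.0079]
rot [0.013 0.003 0.002] j7 0.55
rot [-0.005  0.02  -3.139] j7 0.55
```

```bash
python3 -c "
from h import *
I,D=vision.camera('scene');m=vision.camera_model('scene')
c=proj(m,(.69,-.15,.05)).astype(int);print(c)
J=I[max(0,c[1]-130):c[1]+110,max(0,c[0]-160):c[0]+160];cv2.imwrite('pics/s1.png',cv2.resize(J,None,fx=2.3,fy=2.3))
print(pose()[0])
"
```

```text
[336 339]
[ 0.69169206 -0.15126537  0.05003421]
```

View pics/s1.png

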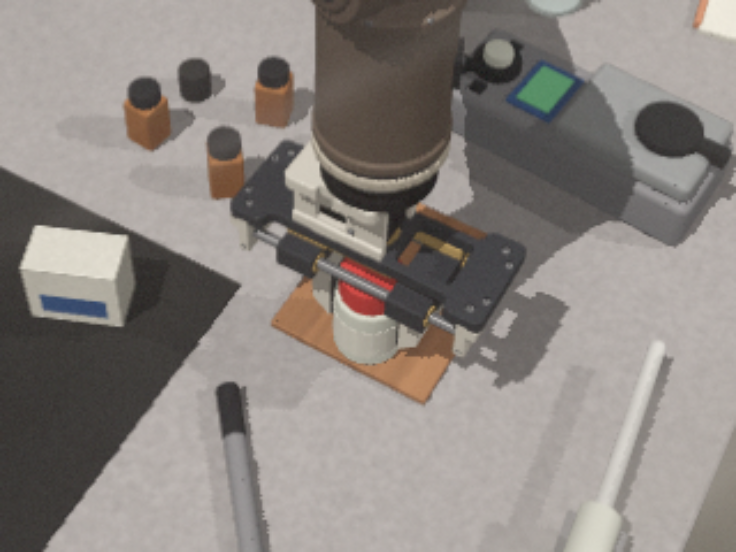

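The scene view shows the jar upright in the gripper, over or on the near end of the board. I'll lower it gently until the force changes.

```bash
python3 -m crank '[{"xyz":[0.006,-0.004,0.0],"delta_rot":[0.008,0,0],"fingers":0.03},{"xyz":[0,0,0.005],"delta_rot":[0,0,0],"fingers":0.03},{"xyz":[0,0,0.0],"delta_rot":[0,0,0],"fingers":0.03},{"xyz":[0,0,0.0],"delta_rot":[0,0,0],"fingers":0.03},{"xyz":[0,0,0.0],"delta_rot":[0,0,0],"fingers":0.03}]'
python3 -c "
from h import *
delta((.687,-.144,.048),0)"
```

```text
clock: 10.75
tcp_pos: [0.6872, -0.1447, 0.0461]
orientation: [3.138, 0.004, 1.573]
force: [-3.0, -0.2, 8.7]
grip_width: 0.566
t 10.75 tcp [ 0.6872 -0.1447  0.0461] rpy [3.138 0.004 1.573] F [-3.  -0.2  8.7] grip mm 51.9
shift [ 0.0007 -0.0002 -0.0019]
rot [0.003 0.004 0.003] j7 0.54
rot [-0.007  0.005 -3.139] j7 0.54
```

```bash
python3 -m crank '[{"xyz":[0,0,-0.002],"delta_rot":[0,0,0],"fingers":0.09},{"xyz":[0,0,0],"delta_rot":[0,0,0],"fingers":0.09},{"xyz":[0,0,0],"delta_rot":[0,0,0],"fingers":0.09},{"xyz":[0,0,0],"delta_rot":[0,0,0],"fingers":0.09},{"xyz":[0,0,-0.01],"delta_rot":[0,0,0],"fingers":0.09}]'
python3 -m crank '[{"xyz":[0,0,-0.03],"delta_rot":[0,0,0],"fingers":0.0918},{"xyz":[0,0,-0.045],"delta_rot":[0,0,0],"fingers":0.0918},{"xyz":[0,0,-0.04],"delta_rot":[0,0,0],"fingers":0.0918},{"xyz":[-0.02,-0.045,0],"delta_rot":[0,0,0.1286],"fingers":0.0918},{"xyz":[-0.015,-0.045,0],"delta_rot":[0,0,0.1286],"fingers":0.0918}]'
python3 -m crank '[{"xyz":[0,0,0],"delta_rot":[0,0,0.1286],"fingers":0.0918},{"xyz":[0,0,0],"delta_rot":[0,0,0.1286],"fingers":0.0918},{"xyz":[0,0,0],"delta_rot":[0,0,0.1286],"fingers":0.0918},{"xyz":[0,0,0],"delta_rot":[0,0,0.1286],"fingers":0.0918},{"xyz":[0,0,0],"delta_rot":[0,0,0.1286],"fingers":0.0918}]'
python3 -c "
from h import *
delta((.493,-.232,.17),-1.157)"
```

```text
clock: 11.25
tcp_pos: [0.6856, -0.1425, 0.0549]
orientation: [-3.14, 0.003, 1.575]
force: [0.3, -0.5, 0.1]
grip_width: 0.942
clock: 11.75
tcp_pos: [0.5988, -0.1704, 0.1778]
orientation: [3.136, 0.003, 1.319]
force: [-1.8, -1.0, 0.7]
grip_width: 1.003
clock: 12.25
tcp_pos: [0.5914, -0.174, 0.1836]
orientation: [3.137, -0.006, 0.639]
force: [0.8, 0.5, 0.5]
grip_width: 1.0
t 12.25 tcp [ 0.5914 -0.174   0.1836] rpy [ 3.137 -0.006  0.639] F [0.8 0.5 0.5] grip mm 91.8
shift [-0.1136 -0.0122  0.0129]
rot [ 0.004 -0.006  0.225] j7 -0.22
rot [ 0.009  0.006 -2.917] j7 -0.22
```

```bash
python3 -m crank '[{"xyz":[-0.045,-0.006,0],"delta_rot":[0,0,0],"fingers":0.0918},{"xyz":[-0.045,-0.006,0],"delta_rot":[0,0,0],"fingers":0.0918},{"xyz":[-0.02,0,0],"delta_rot":[0,0,0.115],"fingers":0.0918},{"xyz":[0,0,0],"delta_rot":[0,0,0.11],"fingers":0.0918},{"xyz":[0,0,0],"delta_rot":[0,0,0],"fingers":0.0918}]'
python3 -c "
from h import *
vision.camera('top');m=vision.camera_model('top');I,D=vision.camera('top');P=cloud(m,D)
for q,z in(('carton',.034),('jar',.048)):
    for d in vision.spot_point(q,'top')[:2]:
        px=np.array(d['location'])*[640,480];print(q,round(d['p'],2),px.round(),world(m,px,z).round(3))
vision.camera('wrist');m=vision.camera_model('wrist')
for d in vision.spot_point('carton','wrist')[:2]:
        px=np.array(d['location'])*[640,480];print(round(d['p'],2),px.round(),world(m,px,.034).round(3))
delta((.493,-.232,.048),-1.157)"
```

```text
clock: 12.75
tcp_pos: [0.4933, -0.231, 0.1856]
orientation: [3.138, -0.011, 0.402]
force: [-0.4, 0.3, 0.1]
grip_width: 0.999
carton 0.72 [313. 252.] [0.509 0.013 0.034]
jar 0.72 [372. 182.] [ 0.682 -0.14   0.048]
0.63 [328. 235.] [ 0.494 -0.236  0.034]
t 13.05 tcp [ 0.4943 -0.2303  0.185 ] rpy [ 3.138 -0.01   0.408] F [-0.3  0.6 -0.2] grip mm 91.6
shift [-0.0032  0.0005  0.137 ]
rot [ 0.004 -0.01  -0.006] j7 -0.27
rot [-0.016 -0.006  3.136] j7 -0.27
```

```bash
python3 -m crank '[{"xyz":[-0.003,0,0.04],"delta_rot":[0.004,-0.01,-0.006],"fingers":0.0918},{"xyz":[0,0,0.04],"delta_rot":[0,0,0],"fingers":0.0918},{"xyz":[0,0,0.035],"delta_rot":[0,0,0],"fingers":0.0918},{"xyz":[0,0,0.02],"delta_rot":[0,0,0],"fingers":0.0918},{"xyz":[0,0,0],"delta_rot":[0,0,0],"fingers":0.0918}]'
python3 -c "
from h import *
delta((.493,-.233,.048),-1.157)"
```

```text
clock: 13.55
tcp_pos: [0.4959, -0.2305, 0.046]
orientation: [3.14, -0.003, 0.425]
force: [-1.0, 0.3, 0.3]
grip_width: 0.998
t 13.55 tcp [ 0.4959 -0.2305  0.046 ] rpy [ 3.14e+00 -3.00e-03  4.25e-01] F [-1.   0.3  0.3] grip mm 91.6
shift [-0.0037  0.0011 -0.002 ]
rot [ 0.002 -0.003  0.012] j7 -0.09
rot [ 4.00e-03  3.00e-03 -3.13e+00] j7 -0.09
```

```bash
python3 -m crank '[{"xyz":[-0.003,0,0],"delta_rot":[0,0,0],"fingers":0.02},{"xyz":[0,0,0],"delta_rot":[0,0,0],"fingers":0.02},{"xyz":[0,0,0],"delta_rot":[0,0,0],"fingers":0.02},{"xyz":[0,0,0],"delta_rot":[0,0,0],"fingers":0.02},{"xyz":[0,0,0],"delta_rot":[0,0,0],"fingers":0.02}]' 15
python3 -m crank '[{"xyz":[0,0,0],"delta_rot":[0,0,0],"fingers":0.02},{"xyz":[0,0,0],"delta_rot":[0,0,0],"fingers":0.02},{"xyz":[0,0,-0.04],"delta_rot":[0,0,0],"fingers":0.02},{"xyz":[0,0,-0.045],"delta_rot":[0,0,0],"fingers":0.02},{"xyz":[0,0,-0.045],"delta_rot":[0,0,0],"fingers":0.02}]'
python3 -m crank '[{"xyz":[0,0,0],"delta_rot":[0,0,-0.1286],"fingers":0.02},{"xyz":[0,0,0],"delta_rot":[0,0,-0.1286],"fingers":0.02},{"xyz":[0,0,0],"delta_rot":[0,0,-0.1286],"fingers":0.02},{"xyz":[0,0,0],"delta_rot":[0,0,-0.1286],"fingers":0.02},{"xyz":[0,0,0],"delta_rot":[0,0,-0.1286],"fingers":0.02}]'
python3 -m crank '[{"xyz":[0,0,0],"delta_rot":[0,0,-0.1286],"fingers":0.02},{"xyz":[0,0,0],"delta_rot":[0,0,-0.1286],"fingers":0.02},{"xyz":[0,0,0],"delta_rot":[0,0,-0.1286],"fingers":0.02},{"xyz":[0,0,0],"delta_rot":[0,0,-0.12],"fingers":0.02},{"xyz":[0,0,0],"delta_rot":[0,0,0],"fingers":0.02}]'
python3 -c "
from h import *
delta((.687,-.063,.17),0)"
```

```text
clock: 14.05
tcp_pos: [0.4953, -0.2327, 0.0499]
orientation: [3.136, -0.007, 0.428]
force: [0.3, 0.0, 0.7]
grip_width: 0.617
clock: 14.55
tcp_pos: [0.4914, -0.2305, 0.1789]
orientation: [-3.14, 0.002, 0.428]
force: [2.0, 0.5, -0.7]
grip_width: 0.432
clock: 15.05
tcp_pos: [0.4938, -0.232, 0.1855]
orientation: [3.134, -0.001, 1.092]
force: [-0.0, -1.1, -1.8]
grip_width: 0.431
clock: 15.55
tcp_pos: [0.4925, -0.2318, 0.1854]
orientation: [3.136, 0.002, 1.621]
force: [-0.4, 1.0, -1.1]
grip_width: 0.433
t 15.55 tcp [ 0.4925 -0.2318  0.1854] rpy [3.136e+00 2.000e-03 1.621e+00] F [-0.4  1.  -1.1] grip mm 39.7
shift [0.1587 0.2027 0.0163]
rot [0.006 0.002 0.051] j7 0.72
rot [-3.000e-03  9.000e-03 -3.091e+00] j7 0.72
```

```bash
python3 -m crank '[{"xyz":[0.03,0.04,0],"delta_rot":[0.006,0.002,0],"fingers":0.02},{"xyz":[0.032,0.04,0],"delta_rot":[0,0,0],"fingers":0.02},{"xyz":[0.032,0.04,0],"delta_rot":[0,0,0],"fingers":0.02},{"xyz":[0.032,0.04,0],"delta_rot":[0,0,0],"fingers":0.02},{"xyz":[0.02,0.025,0],"delta_rot":[0,0,0.05],"fingers":0.02}]'
python3 -m crank '[{"xyz":[0,0,0],"delta_rot":[0,0,0],"fingers":0.02},{"xyz":[0,0,0],"delta_rot":[0,0,0],"fingers":0.02},{"xyz":[0,0,0.02],"delta_rot":[0,0,0],"fingers":0.02},{"xyz":[0,0,0.03],"delta_rot":[0,0,0],"fingers":0.02},{"xyz":[0,0,0],"delta_rot":[0,0,0],"fingers":0.02}]'
python3 -c "
from h import *
delta((.687,-.063,.052),0)"
```

```text
clock: 16.05
tcp_pos: [0.6701, -0.082, 0.186]
orientation: [-3.141, 0.001, 1.539]
force: [-0.1, -0.2, -1.2]
grip_width: 0.438
clock: 16.55
tcp_pos: [0.6716, -0.0781, 0.1334]
orientation: [-3.14, 0.001, 1.531]
force: [-1.2, 0.4, -1.6]
grip_width: 0.434
t 16.55 tcp [ 0.6716 -0.0781  0.1334] rpy [-3.140e+00  1.000e-03  1.531e+00] F [-1.2  0.4 -1.6] grip mm 39.8
shift [0.0158 0.0149 0.0814]
rot [-0.001  0.001 -0.04 ] j7 0.38
rot [2.000e-03 2.000e-03 3.102e+00] j7 0.38
```

```bash
python3 -m crank '[{"xyz":[0.016,0.015,0],"delta_rot":[0,0,-0.04],"fingers":0.02},{"xyz":[0,0,0],"delta_rot":[0,0,0],"fingers":0.02},{"xyz":[0,0,0.03],"delta_rot":[0,0,0],"fingers":0.02},{"xyz":[0,0,0.03],"delta_rot":[0,0,0],"fingers":0.02},{"xyz":[0,0,0],"delta_rot":[0,0,0],"fingers":0.02}]'
python3 -c "
from h import *
delta((.687,-.063,.052),0)"
```

```text
clock: 17.05
tcp_pos: [0.687, -0.069, 0.0793]
orientation: [3.138, 0.004, 1.56]
force: [-0.4, 0.1, -1.5]
grip_width: 0.433
t 17.05 tcp [ 0.687  -0.069   0.0793] rpy [3.138 0.004 1.56 ] F [-0.4  0.1 -1.5] grip mm 39.7
shift [ 0.0061 -0.0001  0.0273]
rot [ 0.003  0.004 -0.011] j7 0.41
rot [ 0.006 -0.005  3.13 ] j7 0.41
```

```bash
python3 -m crank '[{"xyz":[0.008,0,0],"delta_rot":[0,0,0],"fingers":0.02},{"xyz":[0,0,0.018],"delta_rot":[0,0,0],"fingers":0.02},{"xyz":[0,0,0],"delta_rot":[0,0,0],"fingers":0.02},{"xyz":[0,0,0.005],"delta_rot":[0,0,0],"fingers":0.02},{"xyz":[0,0,0],"delta_rot":[0,0,0],"fingers":0.02}]'
python3 -m crank '[{"xyz":[0,0,0.005],"delta_rot":[0,0,0],"fingers":0.02},{"xyz":[0,0,0],"delta_rot":[0,0,0],"fingers":0.02},{"xyz":[0,0,0],"delta_rot":[0,0,0],"fingers":0.02},{"xyz":[0,0,0],"delta_rot":[0,0,0],"fingers":0.02},{"xyz":[0,0,0],"delta_rot":[0,0,0],"fingers":0.02}]'
python3 -c "
from h import *
delta((.687,-.063,.052),0)"
```

```text
clock: 17.55
tcp_pos: [0.6891, -0.0624, 0.0609]
orientation: [3.133, 0.004, 1.556]
force: [-0.2, -0.4, -0.2]
grip_width: 0.435
clock: 18.05
tcp_pos: [0.6897, -0.0628, 0.0564]
orientation: [3.131, 0.005, 1.556]
force: [-0.2, -0.0, -1.0]
grip_width: 0.438
t 18.05 tcp [ 0.6897 -0.0628  0.0564] rpy [3.131 0.005 1.556] F [-0.2 -0.  -1. ] grip mm 40.2
shift [-0.0002 -0.0027  0.0043]
rot [ 0.01   0.005 -0.015] j7 0.41
rot [ 0.007 -0.016  3.127] j7 0.41
```

```bash
python3 -m crank '[{"xyz":[0,0,0.006],"delta_rot":[0,0,0],"fingers":0.02},{"xyz":[0,0,0],"delta_rot":[0,0,0],"fingers":0.02},{"xyz":[0,0,0],"delta_rot":[0,0,0],"fingers":0.02},{"xyz":[0,0,0],"delta_rot":[0,0,0],"fingers":0.02},{"xyz":[0,0,0],"delta_rot":[0,0,0],"fingers":0.02}]'
python3 -m crank '[{"xyz":[0,0,0.005],"delta_rot":[0,0,0],"fingers":0.02},{"xyz":[0,0,0],"delta_rot":[0,0,0],"fingers":0.02},{"xyz":[0,0,0],"delta_rot":[0,0,0],"fingers":0.02},{"xyz":[0,0,0],"delta_rot":[0,0,0],"fingers":0.02},{"xyz":[0,0,0],"delta_rot":[0,0,0],"fingers":0.02}]'
```

```text
clock: 18.55
tcp_pos: [0.6909, -0.0635, 0.052]
orientation: [3.128, 0.005, 1.556]
force: [1.2, -0.3, -1.2]
grip_width: 0.439
clock: 19.05
tcp_pos: [0.6912, -0.0637, 0.0482]
orientation: [3.128, 0.004, 1.556]
force: [0.2, 0.0, -1.7]
grip_width: 0.434
```

```bash
python3 -m crank '[{"xyz":[0,-0.003,0.005],"delta_rot":[0.01,0.004,0],"fingers":0.02},{"xyz":[0,0,0],"delta_rot":[0,0,0],"fingers":0.02},{"xyz":[0,0,0],"delta_rot":[0,0,0],"fingers":0.02},{"xyz":[0,0,0],"delta_rot":[0,0,0],"fingers":0.02},{"xyz":[0,0,0],"delta_rot":[0,0,0],"fingers":0.02}]'
```

```text
clock: 19.55
tcp_pos: [0.6916, -0.0638, 0.0456]
orientation: [3.131, 0.001, 1.557]
force: [-0.4, 0.1, -0.8]
grip_width: 0.437
```

```bash
python3 -m crank '[{"xyz":[0,-0.003,0.004],"delta_rot":[0.01,0,0],"fingers":0.02},{"xyz":[0,0,0],"delta_rot":[0,0,0],"fingers":0.02},{"xyz":[0,0,0],"delta_rot":[0,0,0],"fingers":0.02},{"xyz":[0,0,0],"delta_rot":[0,0,0],"fingers":0.02},{"xyz":[0,0,0],"delta_rot":[0,0,0],"fingers":0.02}]'
python3 -m crank '[{"xyz":[0,-0.003,0.005],"delta_rot":[0.01,0,0],"fingers":0.02},{"xyz":[0,0,0],"delta_rot":[0,0,0],"fingers":0.02},{"xyz":[0,0,0],"delta_rot":[0,0,0],"fingers":0.02},{"xyz":[0,0,0],"delta_rot":[0,0,0],"fingers":0.02},{"xyz":[0,0,0],"delta_rot":[0,0,0],"fingers":0.02}]'
python3 -c "
from h import *
I,D=vision.camera('scene');m=vision.camera_model('scene')
c=proj(m,(.69,-.09,.05)).astype(int);print(c)
J=I[max(0,c[1]-80):c[1]+80,max(0,c[0]-110):c[0]+110];cv2.imwrite('pics/s2.png',cv2.resize(J,None,fx=3.5,fy=3.5))
print(pose()[0])
"
```

```text
clock: 20.05
tcp_pos: [0.6916, -0.0639, 0.0437]
orientation: [3.135, 0.001, 1.557]
force: [0.3, 0.5, 2.8]
grip_width: 0.436
clock: 20.55
tcp_pos: [0.6915, -0.0641, 0.0411]
orientation: [3.139, 0.001, 1.557]
force: [0.5, -0.2, 2.5]
grip_width: 0.439
[353 314]
[ 0.69145937 -0.06401034  0.04104586]
```

View pics/s2.png

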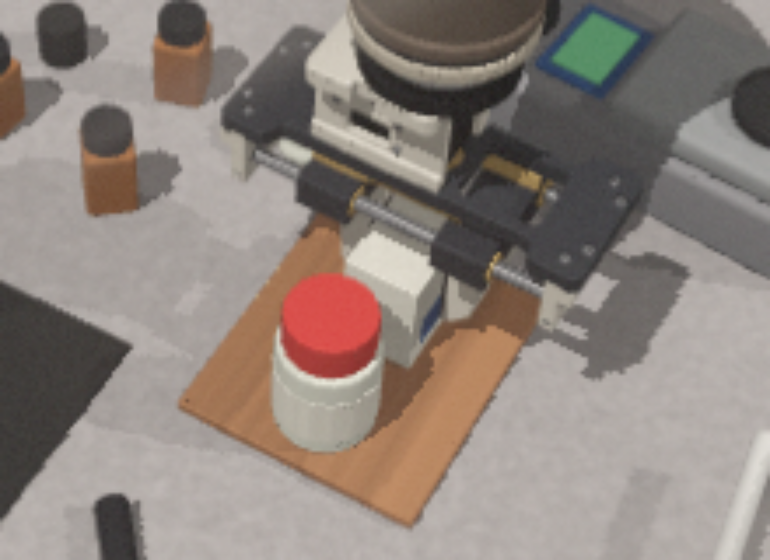

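The scene view shows the jar and carton both standing on the board. I release, rise and look at the vials with the wrist camera.

```bash
python3 -m crank '[{"xyz":[0,0,0],"delta_rot":[0,0,0],"fingers":0.07},{"xyz":[0,0,0],"delta_rot":[0,0,0],"fingers":0.07},{"xyz":[0,0,0],"delta_rot":[0,0,0],"fingers":0.07},{"xyz":[0,0,-0.02],"delta_rot":[0,0,0],"fingers":0.07},{"xyz":[0,0,-0.04],"delta_rot":[0,0,0],"fingers":0.07}]' 15
python3 -m crank '[{"xyz":[0,0,-0.045],"delta_rot":[0,0,0],"fingers":0.055},{"xyz":[0,0,-0.045],"delta_rot":[0,0,0],"fingers":0.055},{"xyz":[0,-0.045,-0.01],"delta_rot":[0,0,0],"fingers":0.055},{"xyz":[0,-0.045,-0.01],"delta_rot":[0,0,0],"fingers":0.055},{"xyz":[0,-0.045,0],"delta_rot":[0,0,0],"fingers":0.055}]'
python3 -m crank '[{"xyz":[0,-0.045,0],"delta_rot":[0,0,0],"fingers":0.055},{"xyz":[0,-0.025,0],"delta_rot":[0,0,0],"fingers":0.055},{"xyz":[0,0,0],"delta_rot":[0,0,0],"fingers":0.055},{"xyz":[0,0,0],"delta_rot":[0,0,0],"fingers":0.055},{"xyz":[0,0,0],"delta_rot":[0,0,0],"fingers":0.055}]'
cat > wl.py <<'E'
from h import *
import sys
I,D=vision.camera('wrist');m=vision.camera_model('wrist');cv2.imwrite('pics/%s.png'%sys.argv[1],I);np.save('w.npy',D)
P=cloud(m,D)
for d in vision.spot_point('vial1','wrist')[:6]:
    px=np.array(d['location'])*[640,480];w=world(m,px,.03);print(round(d['p'],2),px.round(),w.round(3))
    n=(np.hypot(P[...,0]-w[0],P[...,1]-w[1])<.03)
    cap=P[n&(P[...,2]>.053)&(P[...,2]<.075)]
    if len(cap):print("  cap ctr",cap[:,:2].mean(0).round(4),len(cap),"z",np.median(cap[:,2]).round(3))
    b=P[n&(P[...,2]>.006)&(P[...,2]<.075)][:,:2]*1000
    if len(b)>20:print("  rect",[np.round(x,1) for x in cv2.minAreaRect(b.astype(np.float32))])
delta((.485,-.04,.25),0)
E
python3 wl.py w1
```

```text
clock: 21.1
tcp_pos: [0.6871, -0.0631, 0.096]
orientation: [-3.133, 0.001, 1.557]
force: [1.4, -0.2, -0.1]
grip_width: 0.753
clock: 21.6
tcp_pos: [0.5576, -0.0621, 0.2159]
orientation: [3.137, 0.004, 1.56]
force: [0.7, -0.2, 0.7]
grip_width: 0.601
clock: 22.1
tcp_pos: [0.4801, -0.0613, 0.2165]
orientation: [3.137, -0.002, 1.559]
force: [0.4, 0.5, -0.2]
grip_width: 0.598
0.91 [371. 242.] [ 0.52  -0.083  0.03 ]
  cap ctr [ 0.5185 -0.0822] 986 z 0.059
  rect [array([518.6, -82.8]), array([28.2, 27.1]), np.float64(38.9)]
0.76 [361. 129.] [0.511 0.005 0.03 ]
  cap ctr [0.5084 0.0052] 1257 z 0.059
  rect [array([508.9,   5.1]), array([27.7, 28.1]), np.float64(17.7)]
t 22.2 tcp [ 0.4804 -0.0614  0.2163] rpy [ 3.137e+00 -1.000e-03  1.559e+00] F [-0.6  1.1  0. ] grip mm 55.1
shift [ 0.0215  0.0044 -0.0336]
rot [ 0.004 -0.001 -0.012] j7 0.27
rot [-2.00e-03 -7.00e-03  3.13e+00] j7 0.27
```

View pics/w1.png

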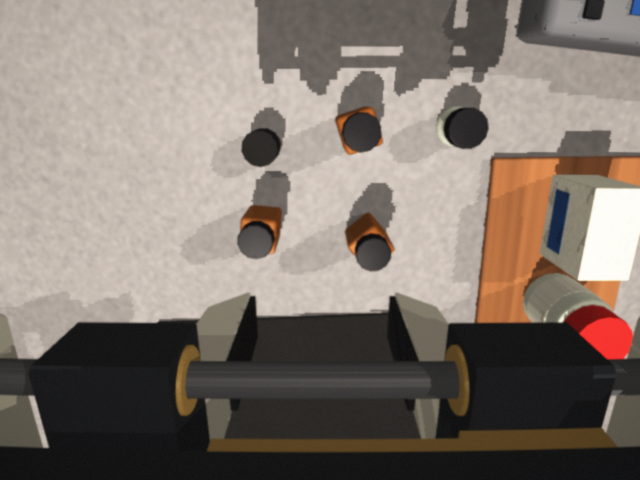

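Wrist view: amber vials at (361,130), (371,245) and (258,235), with the bung (261,147) and pot (465,127) beside them. I start with the vial at (0.5187,-0.0825), whose yaw is about 39°.

```bash
python3 -m crank '[{"xyz":[-0.021,0.038,0],"delta_rot":[0,0,-0.12],"fingers":0.055},{"xyz":[0,0,0],"delta_rot":[0,0,-0.14],"fingers":0.055},{"xyz":[0,0,0],"delta_rot":[0,0,-0.14],"fingers":0.055},{"xyz":[0,0,0],"delta_rot":[0,0,-0.14],"fingers":0.055},{"xyz":[0,0,0],"delta_rot":[0,0,-0.14],"fingers":0.055}]'
python3 -m crank '[{"xyz":[0,0,0.04],"delta_rot":[0,0,0],"fingers":0.055},{"xyz":[0,0,0.04],"delta_rot":[0,0,0],"fingers":0.055},{"xyz":[0,0,0],"delta_rot":[0,0,0],"fingers":0.055},{"xyz":[0,0,0],"delta_rot":[0,0,0],"fingers":0.055},{"xyz":[0,0,0],"delta_rot":[0,0,0],"fingers":0.055}]'
python3 -c "
from h import *
delta((.5187,-.0825,.038),.679)"
```

```text
clock: 22.7
tcp_pos: [0.5234, -0.083, 0.2134]
orientation: [-3.14, 0.002, 2.263]
force: [-0.8, -0.6, -0.7]
grip_width: 0.599
clock: 23.2
tcp_pos: [0.529, -0.0848, 0.1326]
orientation: [-3.141, 0.006, 2.268]
force: [-0.2, 0.4, 1.1]
grip_width: 0.6
t 23.2 tcp [ 0.529  -0.0848  0.1326] rpy [-3.141  0.006  2.268] F [-0.2  0.4  1.1] grip mm 55.1
shift [ 0.0089 -0.0064  0.0945]
rot [-0.     0.006  0.018] j7 1.05
rot [-0.009 -0.    -3.123] j7 1.05
```

```bash
python3 -m crank '[{"xyz":[0.009,-0.0065,0],"delta_rot":[0,0.006,0.018],"fingers":0.055},{"xyz":[0,0,0],"delta_rot":[0,0,0],"fingers":0.055},{"xyz":[0,0,0.02],"delta_rot":[0,0,0],"fingers":0.055},{"xyz":[0,0,0.01],"delta_rot":[0,0,0],"fingers":0.055},{"xyz":[0,0,0],"delta_rot":[0,0,0],"fingers":0.055}]'
python3 -c "
from h import *
delta((.5187,-.0825,.038),.679)"
```

```text
clock: 23.7
tcp_pos: [0.5207, -0.0816, 0.1074]
orientation: [3.134, 0.004, 2.248]
force: [-0.0, 0.1, 0.5]
grip_width: 0.595
t 23.7 tcp [ 0.5207 -0.0816  0.1074] rpy [3.134 0.004 2.248] F [-0.   0.1  0.5] grip mm 54.7
shift [ 0.0009 -0.0026  0.0694]
rot [ 0.008  0.004 -0.001] j7 1.06
rot [ 0.007 -0.012  3.14 ] j7 1.06
```

```bash
python3 -m crank '[{"xyz":[0.001,-0.003,0.0],"delta_rot":[0.008,0.004,0],"fingers":0.055},{"xyz":[0,0,0.03],"delta_rot":[0,0,0],"fingers":0.055},{"xyz":[0,0,0.025],"delta_rot":[0,0,0],"fingers":0.055},{"xyz":[0,0,0.01],"delta_rot":[0,0,0],"fingers":0.055},{"xyz":[0,0,0],"delta_rot":[0,0,0],"fingers":0.055}]'
python3 -c "
from h import *
delta((.5187,-.0825,.038),.679)"
```

```text
clock: 24.2
tcp_pos: [0.5202, -0.0832, 0.0444]
orientation: [3.139, 0.003, 2.249]
force: [0.1, -0.7, 0.6]
grip_width: 0.598
t 24.2 tcp [ 0.5202 -0.0832  0.0444] rpy [3.139e+00 3.000e-03 2.249e+00] F [ 0.1 -0.7  0.6] grip mm 54.9
shift [ 0.0015 -0.0007  0.0064]
rot [ 0.003  0.003 -0.001] j7 1.13
rot [ 0.005 -0.005  3.14 ] j7 1.13
```

```bash
python3 -m crank '[{"xyz":[0,0,0.004],"delta_rot":[0,0,0],"fingers":0.015},{"xyz":[0,0,0],"delta_rot":[0,0,0],"fingers":0.015},{"xyz":[0,0,0],"delta_rot":[0,0,0],"fingers":0.015},{"xyz":[0,0,0],"delta_rot":[0,0,0],"fingers":0.015},{"xyz":[0,0,0],"delta_rot":[0,0,0],"fingers":0.015}]' 20
python3 -m crank '[{"xyz":[0,0,0],"delta_rot":[0,0,0],"fingers":0.015},{"xyz":[0,0,-0.04],"delta_rot":[0,0,0],"fingers":0.015},{"xyz":[0,0,-0.045],"delta_rot":[0,0,0],"fingers":0.015},{"xyz":[0,0,-0.045],"delta_rot":[0,0,0],"fingers":0.015},{"xyz":[0,0,-0.03],"delta_rot":[0,0,-0.12],"fingers":0.015}]'
python3 -m crank '[{"xyz":[0,0,0],"delta_rot":[0,0,-0.13],"fingers":0.015},{"xyz":[0,0,0],"delta_rot":[0,0,-0.13],"fingers":0.015},{"xyz":[0,0,0],"delta_rot":[0,0,-0.13],"fingers":0.015},{"xyz":[0,0,0],"delta_rot":[0,0,-0.13],"fingers":0.015},{"xyz":[0,0,0],"delta_rot":[0,0,-0.13],"fingers":0.015}]'
python3 -c "
from h import *
delta((.531,.3615,.2),1.571)"
```

```text
clock: 24.7
tcp_pos: [0.5221, -0.0836, 0.0436]
orientation: [3.136, 0.006, 2.249]
force: [-0.8, 0.2, -0.4]
grip_width: 0.304
clock: 25.2
tcp_pos: [0.5178, -0.0832, 0.2048]
orientation: [-3.139, -0.0, 2.369]
force: [0.8, 0.4, -1.2]
grip_width: 0.306
clock: 25.7
tcp_pos: [0.5202, -0.0835, 0.2116]
orientation: [-3.141, 0.009, 3.046]
force: [-0.4, -0.1, -0.3]
grip_width: 0.303
t 25.7 tcp [ 0.5202 -0.0835  0.2116] rpy [-3.141  0.009  3.046] F [-0.4 -0.1 -0.3] grip mm 27.8
shift [0.032  0.444  0.0112]
rot [-0.001  0.009 -0.096] j7 1.68
rot [1.400e-02 1.000e-03 3.045e+00] j7 1.68
```

```bash
python3 -m crank '[{"xyz":[0,0,0],"delta_rot":[0,0.009,-0.096],"fingers":0.015},{"xyz":[-0.001,0.048,0],"delta_rot":[0,0,0],"fingers":0.015},{"xyz":[-0.001,0.048,0],"delta_rot":[0,0,0],"fingers":0.015},{"xyz":[-0.001,0.048,0],"delta_rot":[0,0,0],"fingers":0.015},{"xyz":[-0.001,0.048,0],"delta_rot":[0,0,0],"fingers":0.015}]'
python3 -m crank '[{"xyz":[-0.001,0.048,0],"delta_rot":[0,0,0],"fingers":0.015},{"xyz":[-0.001,0.048,0],"delta_rot":[0,0,0],"fingers":0.015},{"xyz":[-0.001,0.048,0],"delta_rot":[0,0,0],"fingers":0.015},{"xyz":[-0.001,0.048,0],"delta_rot":[0,0,0],"fingers":0.015},{"xyz":[0,0.03,0],"delta_rot":[0,0,0],"fingers":0.015}]'
python3 -m crank '[{"xyz":[0,0,0],"delta_rot":[0,0,0],"fingers":0.015},{"xyz":[0,0,0.02],"delta_rot":[0,0,0],"fingers":0.015},{"xyz":[0,0,0.02],"delta_rot":[0,0,0],"fingers":0.015},{"xyz":[0,0,0],"delta_rot":[0,0,0],"fingers":0.015},{"xyz":[0,0,0],"delta_rot":[0,0,0],"fingers":0.015}]'
python3 -c "
from h import *
delta((.532,.3615,.05),1.585)"
```

```text
clock: 26.2
tcp_pos: [0.5236, 0.1035, 0.2123]
orientation: [-3.137, 0.002, 3.134]
force: [1.8, -0.7, -0.7]
grip_width: 0.307
clock: 26.7
tcp_pos: [0.527, 0.3371, 0.2118]
orientation: [-3.139, 0.003, 3.136]
force: [-0.8, -0.0, -0.8]
grip_width: 0.3
clock: 27.2
tcp_pos: [0.5252, 0.3424, 0.1706]
orientation: [-3.14, 0.002, -3.139]
force: [0.8, 0.6, -0.6]
grip_width: 0.306
t 27.2 tcp [0.5252 0.3424 0.1706] rpy [-3.140e+00  2.000e-03 -3.139e+00] F [ 0.8  0.6 -0.6] grip mm 28.1
shift [-0.0066  0.0193  0.1206]
rot [-0.002  0.002 -0.012] j7 1.03
rot [3.00e-03 3.00e-03 3.13e+00] j7 1.03
```

```bash
python3 -m crank '[{"xyz":[-0.007,0.019,0],"delta_rot":[0,0,-0.012],"fingers":0.015},{"xyz":[0,0,0],"delta_rot":[0,0,0],"fingers":0.015},{"xyz":[0,0,0.035],"delta_rot":[0,0,0],"fingers":0.015},{"xyz":[0,0,0.03],"delta_rot":[0,0,0],"fingers":0.015},{"xyz":[0,0,0],"delta_rot":[0,0,0],"fingers":0.015}]'
python3 -c "
from h import *
delta((.532,.3615,.05),1.585)"
```

```text
clock: 27.7
tcp_pos: [0.5364, 0.3594, 0.1107]
orientation: [3.14, 0.009, -3.132]
force: [-0.8, -0.9, -0.1]
grip_width: 0.303
t 27.7 tcp [0.5364 0.3594 0.1107] rpy [ 3.14   0.009 -3.132] F [-0.8 -0.9 -0.1] grip mm 27.8
shift [0.0049 0.0021 0.0607]
rot [ 0.002  0.009 -0.004] j7 1.04
rot [ 1.400e-02 -2.000e-03  3.137e+00] j7 1.04
```

```bash
python3 -m crank '[{"xyz":[0.003,0.002,0],"delta_rot":[0.002,0.009,0],"fingers":0.015},{"xyz":[0,0,0.03],"delta_rot":[0,0,0],"fingers":0.015},{"xyz":[0,0,0.015],"delta_rot":[0,0,0],"fingers":0.015},{"xyz":[0,0,0],"delta_rot":[0,0,0],"fingers":0.015},{"xyz":[0,0,0],"delta_rot":[0,0,0],"fingers":0.015}]'
python3 -m crank '[{"xyz":[0,0,0.008],"delta_rot":[0,0,0],"fingers":0.015},{"xyz":[0,0,0],"delta_rot":[0,0,0],"fingers":0.015},{"xyz":[0,0,0],"delta_rot":[0,0,0],"fingers":0.015},{"xyz":[0,0,0],"delta_rot":[0,0,0],"fingers":0.015},{"xyz":[0,0,0],"delta_rot":[0,0,0],"fingers":0.015}]'
python3 -c "
from h import *
delta((.532,.3615,.05),1.585)"
```

```text
clock: 28.2
tcp_pos: [0.5369, 0.3623, 0.0731]
orientation: [3.137, 0.006, -3.134]
force: [0.0, -0.0, 0.6]
grip_width: 0.304
clock: 28.7
tcp_pos: [0.5385, 0.3635, 0.0682]
orientation: [3.134, 0.009, -3.134]
force: [-0.0, 0.1, 0.2]
grip_width: 0.306
t 28.7 tcp [0.5385 0.3635 0.0682] rpy [ 3.134  0.009 -3.134] F [-0.   0.1  0.2] grip mm 28.1
shift [ 0.0067 -0.0021  0.0181]
rot [ 0.007  0.009 -0.007] j7 1.05
rot [ 0.014 -0.011  3.135] j7 1.05
```

```bash
python3 -m crank '[{"xyz":[0.006,-0.002,0.01],"delta_rot":[0.007,0.009,0],"fingers":0.015},{"xyz":[0,0,0.008],"delta_rot":[0,0,0],"fingers":0.015},{"xyz":[0,0,0],"delta_rot":[0,0,0],"fingers":0.015},{"xyz":[0,0,0],"delta_rot":[0,0,0],"fingers":0.015},{"xyz":[0,0,0],"delta_rot":[0,0,0],"fingers":0.015}]'
python3 -m crank '[{"xyz":[0,0,0.006],"delta_rot":[0,0,0],"fingers":0.015},{"xyz":[0,0,0],"delta_rot":[0,0,0],"fingers":0.015},{"xyz":[0,0,0],"delta_rot":[0,0,0],"fingers":0.015},{"xyz":[0,0,0],"delta_rot":[0,0,0],"fingers":0.015},{"xyz":[0,0,0],"delta_rot":[0,0,0],"fingers":0.015}]'
python3 -m crank '[{"xyz":[0,0,0.006],"delta_rot":[0,0,0],"fingers":0.015},{"xyz":[0,0,0],"delta_rot":[0,0,0],"fingers":0.015},{"xyz":[0,0,0],"delta_rot":[0,0,0],"fingers":0.015},{"xyz":[0,0,0],"delta_rot":[0,0,0],"fingers":0.015},{"xyz":[0,0,0],"delta_rot":[0,0,0],"fingers":0.015}]'
```

```text
clock: 29.2
tcp_pos: [0.5315, 0.3612, 0.0479]
orientation: [-3.14, -0.002, -3.134]
force: [0.4, 0.2, -0.8]
grip_width: 0.303
clock: 29.7
tcp_pos: [0.5337, 0.3615, 0.0447]
orientation: [3.14, 0.002, -3.135]
force: [0.1, 0.2, -0.5]
grip_width: 0.305
clock: 30.2
tcp_pos: [0.535, 0.3619, 0.04]
orientation: [3.139, 0.005, -3.135]
force: [-0.5, -0.1, 0.9]
grip_width: 0.304
```

```bash
python3 -m crank '[{"xyz":[0.002,0,0.005],"delta_rot":[0,0,0],"fingers":0.015},{"xyz":[0,0,0],"delta_rot":[0,0,0],"fingers":0.015},{"xyz":[0,0,0],"delta_rot":[0,0,0],"fingers":0.015},{"xyz":[0,0,0],"delta_rot":[0,0,0],"fingers":0.015},{"xyz":[0,0,0],"delta_rot":[0,0,0],"fingers":0.015}]'
```

```text
clock: 30.7
tcp_pos: [0.5353, 0.3618, 0.0373]
orientation: [3.138, 0.009, -3.136]
force: [-0.5, -0.4, -0.9]
grip_width: 0.301
```

```bash
python3 -m crank '[{"xyz":[0.002,0,0.005],"delta_rot":[0,0.009,0],"fingers":0.015},{"xyz":[0,0,0],"delta_rot":[0,0,0],"fingers":0.015},{"xyz":[0,0,0],"delta_rot":[0,0,0],"fingers":0.015},{"xyz":[0,0,0],"delta_rot":[0,0,0],"fingers":0.015},{"xyz":[0,0,0],"delta_rot":[0,0,0],"fingers":0.015}]'
python3 -m crank '[{"xyz":[0.002,0,0.004],"delta_rot":[0,0,0],"fingers":0.015},{"xyz":[0,0,0],"delta_rot":[0,0,0],"fingers":0.015},{"xyz":[0,0,0],"delta_rot":[0,0,0],"fingers":0.015},{"xyz":[0,0,0],"delta_rot":[0,0,0],"fingers":0.015},{"xyz":[0,0,0],"delta_rot":[0,0,0],"fingers":0.015}]'
```

```text
clock: 31.2
tcp_pos: [0.5353, 0.362, 0.034]
orientation: [3.137, 0.003, -3.136]
force: [0.1, -0.3, 3.4]
grip_width: 0.303
clock: 31.7
tcp_pos: [0.5352, 0.362, 0.032]
orientation: [3.135, 0.006, -3.136]
force: [0.1, 0.4, 1.3]
grip_width: 0.304
```

```bash
python3 -m crank '[{"xyz":[0,0,0],"delta_rot":[0,0,0],"fingers":0.045},{"xyz":[0,0,0],"delta_rot":[0,0,0],"fingers":0.045},{"xyz":[0,0,0],"delta_rot":[0,0,0],"fingers":0.045},{"xyz":[0,0,-0.015],"delta_rot":[0,0,0],"fingers":0.045},{"xyz":[0,0,-0.03],"delta_rot":[0,0,0],"fingers":0.045}]' 20
python3 -m crank '[{"xyz":[0,0,-0.04],"delta_rot":[0,0,0],"fingers":0.045},{"xyz":[0,0,-0.04],"delta_rot":[0,0,0],"fingers":0.045},{"xyz":[0,0,-0.03],"delta_rot":[0,0,0],"fingers":0.055},{"xyz":[0.004,-0.048,0],"delta_rot":[0,0,0],"fingers":0.055},{"xyz":[0.004,-0.048,0],"delta_rot":[0,0,0],"fingers":0.055}]'
python3 -m crank '[{"xyz":[0.004,-0.048,0],"delta_rot":[0,0,0],"fingers":0.055},{"xyz":[0.004,-0.048,0],"delta_rot":[0,0,0],"fingers":0.055},{"xyz":[0.004,-0.048,0],"delta_rot":[0,0,0],"fingers":0.055},{"xyz":[0.004,-0.048,0],"delta_rot":[0,0,0],"fingers":0.055},{"xyz":[0.004,-0.048,0],"delta_rot":[0,0,0],"fingers":0.055}]'
python3 -m crank '[{"xyz":[0,0,0],"delta_rot":[0,0,-0.11],"fingers":0.055},{"xyz":[0,0,0],"delta_rot":[0,0,-0.1],"fingers":0.055},{"xyz":[0,0,0],"delta_rot":[0,0,-0.1],"fingers":0.055},{"xyz":[0,0,0],"delta_rot":[0,0,0],"fingers":0.055},{"xyz":[0,0,0],"delta_rot":[0,0,0],"fingers":0.055}]'
cat > look.py <<'E'
from h import *
I,D=vision.camera('top');m=vision.camera_model('top');P=cloud(m,D)
for q,z in(('vial1',.03),('jar',.048),('carton',.038)):
    for d in vision.spot_point(q,'top')[:6]:
        if d['p']>.25:
            px=np.array(d['location'])*[640,480];print(q,round(d['p'],2),px.round(),world(m,px,z).round(3))
I,D=vision.camera('wrist');m=vision.camera_model('wrist');P=cloud(m,D)
for d in vision.spot_point('vial1','wrist')[:6]:
    px=np.array(d['location'])*[640,480];w=world(m,px,.03);print('wrist',round(d['p'],2),w.round(3))
    n=(np.hypot(P[...,0]-w[0],P[...,1]-w[1])<.028)
    cap=P[n&(P[...,2]>.053)&(P[...,2]<.075)]
    if len(cap):print("  cap ctr",cap[:,:2].mean(0).round(4))
    b=P[n&(P[...,2]>.006)&(P[...,2]<.075)][:,:2]*1000
    if len(b)>20:print("  rect",[np.round(x,1) for x in cv2.minAreaRect(b.astype(np.float32))])
E
python3 look.py
python3 -c "
from h import *
delta((.5087,.0052,.11),1.88)"
```

```text
clock: 32.2
tcp_pos: [0.5321, 0.3602, 0.0743]
orientation: [3.141, -0.001, -3.136]
force: [0.1, 0.3, 0.7]
grip_width: 0.492
clock: 32.7
tcp_pos: [0.5258, 0.2706, 0.1979]
orientation: [3.131, 0.008, -3.126]
force: [1.1, -0.8, -0.9]
grip_width: 0.597
clock: 33.2
tcp_pos: [0.5092, 0.0227, 0.2023]
orientation: [3.126, 0.018, -3.123]
force: [0.9, -1.4, -0.4]
grip_width: 0.6
clock: 33.7
tcp_pos: [0.5085, 0.0113, 0.2083]
orientation: [3.136, 0.027, -2.822]
force: [0.1, 0.0, 0.2]
grip_width: 0.601
vial1 0.58 [344. 282.] [ 0.431 -0.064  0.03 ]
jar 0.76 [378. 179.] [ 0.69  -0.155  0.048]
carton 0.93 [344. 180.] [ 0.691 -0.069  0.038]
wrist 0.73 [ 0.431 -0.07   0.03 ]
  cap ctr [ 0.4314 -0.0715]
  rect [array([431.6, -71.8]), array([28. , 28.1]), np.float64(83.6)]
wrist 0.62 [0.507 0.007 0.03 ]
  cap ctr [0.5076 0.0049]
  rect [array([507.9,   5.2]), array([27.4, 27.8]), np.float64(18.1)]
t 34.0 tcp [0.5083 0.0118 0.2075] rpy [ 3.136  0.026 -2.819] F [-0.6  0.   0.4] grip mm 55.3
shift [ 0.0043 -0.0069  0.0973]
rot [0.006 0.026 0.014] j7 1.87
rot [-0.041  0.01  -3.128] j7 1.87
```

```bash
python3 -m crank '[{"xyz":[0.004,-0.007,0.03],"delta_rot":[0.006,0.026,0.012],"fingers":0.055},{"xyz":[0,0,0.03],"delta_rot":[0,0,0],"fingers":0.055},{"xyz":[0,0,0.03],"delta_rot":[0,0,0],"fingers":0.055},{"xyz":[0,0,0],"delta_rot":[0,0,0],"fingers":0.055},{"xyz":[0,0,0],"delta_rot":[0,0,0],"fingers":0.055}]'
python3 -c "
from h import *
delta((.508,.0052,.042),1.885)"
```

```text
clock: 34.5
tcp_pos: [0.5092, 0.0052, 0.1162]
orientation: [-3.141, 0.002, -2.832]
force: [-0.3, -0.5, -0.0]
grip_width: 0.597
t 34.5 tcp [0.5092 0.0052 0.1162] rpy [-3.141e+00  2.000e-03 -2.832e+00] F [-0.3 -0.5 -0. ] grip mm 54.8
shift [0.0012 0.0005 0.0742]
rot [-0.001  0.002 -0.005] j7 1.91
rot [3.000e-03 1.000e-03 3.137e+00] j7 1.91
```

```bash
python3 -m crank '[{"xyz":[0.001,0,0.03],"delta_rot":[0,0,0],"fingers":0.055},{"xyz":[0,0,0.03],"delta_rot":[0,0,0],"fingers":0.055},{"xyz":[0,0,0.01],"delta_rot":[0,0,0],"fingers":0.055},{"xyz":[0,0,0],"delta_rot":[0,0,0],"fingers":0.055},{"xyz":[0,0,0],"delta_rot":[0,0,0],"fingers":0.055}]'
python3 -c "
from h import *
delta((.508,.0052,.042),1.885)"
```

```text
clock: 35.0
tcp_pos: [0.5139, 0.0058, 0.0516]
orientation: [-3.14, 0.012, -2.832]
force: [0.4, 0.6, 1.0]
grip_width: 0.597
t 35.0 tcp [0.5139 0.0058 0.0516] rpy [-3.14   0.012 -2.832] F [0.4 0.6 1. ] grip mm 54.8
shift [0.006  0.0012 0.0096]
rot [-0.002  0.012 -0.005] j7 1.94
rot [1.900e-02 3.000e-03 3.137e+00] j7 1.94
```

```bash
python3 -m crank '[{"xyz":[0.006,0.001,0.011],"delta_rot":[0,0.012,0],"fingers":0.055},{"xyz":[0,0,0],"delta_rot":[0,0,0],"fingers":0.015},{"xyz":[0,0,0],"delta_rot":[0,0,0],"fingers":0.015},{"xyz":[0,0,0],"delta_rot":[0,0,0],"fingers":0.015},{"xyz":[0,0,0],"delta_rot":[0,0,0],"fingers":0.015}]' 20
python3 -m crank '[{"xyz":[0,0,0],"delta_rot":[0,0,0],"fingers":0.015},{"xyz":[0,0,-0.04],"delta_rot":[0,0,0],"fingers":0.015},{"xyz":[0,0,-0.045],"delta_rot":[0,0,0],"fingers":0.015},{"xyz":[0,0,-0.045],"delta_rot":[0,0,0],"fingers":0.015},{"xyz":[0,0,-0.03],"delta_rot":[0,0,0.1],"fingers":0.015}]'
python3 -m crank '[{"xyz":[0,0,0],"delta_rot":[0,0,0.1],"fingers":0.015},{"xyz":[0,0,0],"delta_rot":[0,0,0.1],"fingers":0.015},{"xyz":[-0.004,0.04,0],"delta_rot":[0,0,0],"fingers":0.015},{"xyz":[-0.004,0.048,0],"delta_rot":[0,0,0],"fingers":0.015},{"xyz":[-0.004,0.048,0],"delta_rot":[0,0,0],"fingers":0.015}]'
python3 -c "
from h import *
delta((.532,.262,.18),1.585)"
```

```text
clock: 35.5
tcp_pos: [0.5098, 0.0052, 0.0433]
orientation: [-3.139, 0.005, -2.832]
force: [0.7, -0.6, 0.4]
grip_width: 0.307
clock: 36.0
tcp_pos: [0.5059, 0.0049, 0.2043]
orientation: [-3.14, -0.006, -2.933]
force: [-0.1, -0.9, -0.8]
grip_width: 0.305
clock: 36.5
tcp_pos: [0.5223, 0.1359, 0.2115]
orientation: [-3.138, 0.007, 3.123]
force: [0.8, -0.9, -0.4]
grip_width: 0.302
t 36.5 tcp [0.5223 0.1359 0.2115] rpy [-3.138  0.007  3.123] F [ 0.8 -0.9 -0.4] grip mm 27.7
shift [-0.0071  0.1263  0.0311]
rot [-0.003  0.007 -0.033] j7 1.31
rot [0.011 0.005 3.108] j7 1.31
```

```bash
python3 -m crank '[{"xyz":[-0.002,0.042,0],"delta_rot":[0,0.007,-0.033],"fingers":0.015},{"xyz":[-0.004,0.042,0],"delta_rot":[0,0,0],"fingers":0.015},{"xyz":[-0.004,0.042,0],"delta_rot":[0,0,0],"fingers":0.015},{"xyz":[0,0,0],"delta_rot":[0,0,0],"fingers":0.015},{"xyz":[0,0,0],"delta_rot":[0,0,0],"fingers":0.015}]'
python3 -m crank '[{"xyz":[0,0,0.025],"delta_rot":[0,0,0],"fingers":0.015},{"xyz":[0,0,0.025],"delta_rot":[0,0,0],"fingers":0.015},{"xyz":[0,0,0.025],"delta_rot":[0,0,0],"fingers":0.015},{"xyz":[0,0,0],"delta_rot":[0,0,0],"fingers":0.015},{"xyz":[0,0,0],"delta_rot":[0,0,0],"fingers":0.015}]'
python3 -c "
from h import *
delta((.532,.262,.05),1.585)"
```

```text
clock: 37.0
tcp_pos: [0.5296, 0.2756, 0.2105]
orientation: [-3.141, -0.001, -3.116]
force: [-0.4, -0.0, -0.5]
grip_width: 0.307
clock: 37.5
tcp_pos: [0.5306, 0.2709, 0.135]
orientation: [-3.141, 0.001, -3.121]
force: [0.4, 0.6, -0.8]
grip_width: 0.299
t 37.5 tcp [0.5306 0.2709 0.135 ] rpy [-3.141e+00  1.000e-03 -3.121e+00] F [ 0.4  0.6 -0.8] grip mm 27.5
shift [-0.0011 -0.0089  0.085 ]
rot [-0.001  0.001  0.006] j7 1.17
rot [-1.000e-03 -2.000e-03 -3.135e+00] j7 1.17
```

```bash
python3 -m crank '[{"xyz":[0.0,-0.009,0],"delta_rot":[0,0,0],"fingers":0.015},{"xyz":[0.001,0,0.035],"delta_rot":[0,0,0],"fingers":0.015},{"xyz":[0.001,0,0.03],"delta_rot":[0,0.004,0],"fingers":0.015},{"xyz":[0,0,0],"delta_rot":[0,0,0],"fingers":0.015},{"xyz":[0,0,0],"delta_rot":[0,0,0],"fingers":0.015}]'
python3 -m crank '[{"xyz":[0.003,0,0.015],"delta_rot":[0,0.006,0],"fingers":0.015},{"xyz":[0,0,0],"delta_rot":[0,0,0],"fingers":0.015},{"xyz":[0,0,0.008],"delta_rot":[0,0,0],"fingers":0.015},{"xyz":[0,0,0],"delta_rot":[0,0,0],"fingers":0.015},{"xyz":[0,0,0],"delta_rot":[0,0,0],"fingers":0.015}]'
python3 -c "
from h import *
delta((.532,.262,.038),1.585)"
```

```text
clock: 38.0
tcp_pos: [0.5343, 0.2589, 0.0766]
orientation: [3.138, 0.007, -3.125]
force: [1.1, 0.5, 0.0]
grip_width: 0.308
clock: 38.5
tcp_pos: [0.5338, 0.2599, 0.0566]
orientation: [3.135, 0.006, -3.125]
force: [1.0, 0.6, -0.3]
grip_width: 0.303
t 38.5 tcp [0.5338 0.2599 0.0566] rpy [ 3.135  0.006 -3.125] F [ 1.   0.6 -0.3] grip mm 27.8
shift [0.0019 0.002  0.0186]
rot [0.007 0.006 0.002] j7 1.21
rot [-0.01   0.011 -3.139] j7 1.21
```

```bash
python3 -m crank '[{"xyz":[0.002,0.002,0.014],"delta_rot":[0.006,0.006,0],"fingers":0.015},{"xyz":[0,0,0],"delta_rot":[0,0,0],"fingers":0.015},{"xyz":[0,0,0.005],"delta_rot":[0,0,0],"fingers":0.015},{"xyz":[0,0,0],"delta_rot":[0,0,0],"fingers":0.015},{"xyz":[0,0,0],"delta_rot":[0,0,0],"fingers":0.015}]'
python3 -m crank '[{"xyz":[0.002,0,0.007],"delta_rot":[0,0.006,0],"fingers":0.015},{"xyz":[0,0,0],"delta_rot":[0,0,0],"fingers":0.015},{"xyz":[0,0,0],"delta_rot":[0,0,0],"fingers":0.015},{"xyz":[0,0,0],"delta_rot":[0,0,0],"fingers":0.015},{"xyz":[0,0,0],"delta_rot":[0,0,0],"fingers":0.015}]'
python3 -m crank '[{"xyz":[0.002,0,0.006],"delta_rot":[0,0,0],"fingers":0.015},{"xyz":[0,0,0],"delta_rot":[0,0,0],"fingers":0.015},{"xyz":[0,0,0],"delta_rot":[0,0,0],"fingers":0.015},{"xyz":[0,0,0],"delta_rot":[0,0,0],"fingers":0.015},{"xyz":[0,0,0],"delta_rot":[0,0,0],"fingers":0.015}]'
```

```text
clock: 39.0
tcp_pos: [0.5351, 0.2626, 0.0388]
orientation: [3.14, 0.006, -3.126]
force: [-0.2, -0.6, 5.7]
grip_width: 0.304
clock: 39.5
tcp_pos: [0.5353, 0.2628, 0.0331]
orientation: [3.138, 0.004, -3.126]
force: [-0.2, -1.0, 6.6]
grip_width: 0.301
clock: 40.0
tcp_pos: [0.5351, 0.2629, 0.0288]
orientation: [3.137, 0.008, -3.127]
force: [0.7, 0.2, 0.2]
grip_width: 0.303
```

```bash
python3 -m crank '[{"xyz":[0,0,0],"delta_rot":[0,0,0],"fingers":0.045},{"xyz":[0,0,0],"delta_rot":[0,0,0],"fingers":0.045},{"xyz":[0,0,0],"delta_rot":[0,0,0],"fingers":0.045},{"xyz":[0,0,-0.015],"delta_rot":[0,0,0],"fingers":0.045},{"xyz":[0,0,-0.03],"delta_rot":[0,0,0],"fingers":0.045}]' 20
python3 -m crank '[{"xyz":[0,0,-0.04],"delta_rot":[0,0,0],"fingers":0.045},{"xyz":[0,0,-0.04],"delta_rot":[0,0,0],"fingers":0.045},{"xyz":[0,0,-0.03],"delta_rot":[0,0,0],"fingers":0.055},{"xyz":[0.013,-0.046,0],"delta_rot":[0,0,0],"fingers":0.055},{"xyz":[0.013,-0.046,0],"delta_rot":[0,0,0],"fingers":0.055}]'
python3 -m crank '[{"xyz":[0.014,-0.046,0],"delta_rot":[0,0,0],"fingers":0.055},{"xyz":[0.014,-0.046,0],"delta_rot":[0,0,0],"fingers":0.055},{"xyz":[0.014,-0.046,0],"delta_rot":[0,0,0],"fingers":0.055},{"xyz":[0.014,-0.046,0],"delta_rot":[0,0,0],"fingers":0.055},{"xyz":[0.014,-0.04,0],"delta_rot":[0,0,0.09],"fingers":0.055}]'
python3 -m crank '[{"xyz":[0,0,0],"delta_rot":[0,0,0],"fingers":0.055},{"xyz":[0,0,0.02],"delta_rot":[0,0,0],"fingers":0.055},{"xyz":[0,0,0.02],"delta_rot":[0,0,0],"fingers":0.055},{"xyz":[0,0,0],"delta_rot":[0,0,0],"fingers":0.055},{"xyz":[0,0,0],"delta_rot":[0,0,0],"fingers":0.055}]'
python3 look.py
python3 -c "
from h import *
delta((.4316,-.0718,.11),1.459)"
```

```text
clock: 40.5
tcp_pos: [0.5319, 0.2616, 0.0716]
orientation: [3.141, 0.0, -3.126]
force: [-0.0, 0.3, 0.8]
grip_width: 0.488
clock: 41.0
tcp_pos: [0.5096, 0.1746, 0.195]
orientation: [3.134, 0.011, -3.117]
force: [1.4, -1.5, -0.4]
grip_width: 0.597
clock: 41.5
tcp_pos: [0.4429, -0.0592, 0.1988]
orientation: [3.128, 0.02, 3.076]
force: [1.1, -0.1, 0.2]
grip_width: 0.598
clock: 42.0
tcp_pos: [0.4428, -0.065, 0.1635]
orientation: [3.127, 0.027, 3.062]
force: [0.4, -1.0, -0.2]
grip_width: 0.597
vial1 0.65 [176. 244.] [0.537 0.364 0.03 ]
vial1 0.52 [213. 244.] [0.535 0.268 0.03 ]
vial1 0.29 [353. 182.] [ 0.686 -0.093  0.03 ]
jar 0.79 [372. 180.] [ 0.689 -0.139  0.048]
carton 0.69 [342. 176.] [ 0.703 -0.065  0.038]
wrist 0.65 [ 0.434 -0.072  0.03 ]
  cap ctr [ 0.4305 -0.0718]
  rect [array([431. , -71.9]), array([28. , 27.6]), np.float64(83.2)]
t 42.3 tcp [ 0.443  -0.0651  0.1633] rpy [3.126 0.027 3.062] F [ 0.9  0.  -0.1] grip mm 54.7
shift [ 0.0122 -0.0084  0.0528]
rot [0.016 0.027 0.032] j7 1.69
rot [-0.042  0.024 -3.109] j7 1.69
```

Two vials are in the tray as planned and the third hasn't moved, so I descend on it.

```bash
python3 -m crank '[{"xyz":[0.012,-0.008,0.02],"delta_rot":[0.016,0.027,0.03],"fingers":0.055},{"xyz":[0,0,0.025],"delta_rot":[0,0,0],"fingers":0.055},{"xyz":[0,0,0],"delta_rot":[0,0,0],"fingers":0.055},{"xyz":[0,0,0],"delta_rot":[0,0,0],"fingers":0.055},{"xyz":[0,0,0],"delta_rot":[0,0,0],"fingers":0.055}]'
python3 -c "
from h import *
delta((.431,-.0718,.042),1.452)"
```

```text
clock: 42.8
tcp_pos: [0.4327, -0.0718, 0.1196]
orientation: [-3.141, 0.003, 3.032]
force: [0.4, -0.1, -0.9]
grip_width: 0.604
t 42.8 tcp [ 0.4327 -0.0718  0.1196] rpy [-3.141e+00  3.000e-03  3.032e+00] F [ 0.4 -0.1 -0.9] grip mm 55.5
shift [ 0.0019 -0.0002  0.0776]
rot [-0.     0.003  0.009] j7 1.7
rot [-0.005 -0.    -3.132] j7 1.7
```

```bash
python3 -m crank '[{"xyz":[0.002,0,0.03],"delta_rot":[0,0.003,0.009],"fingers":0.055},{"xyz":[0.001,0,0.03],"delta_rot":[0,0.003,0],"fingers":0.055},{"xyz":[0.001,0,0.015],"delta_rot":[0,0.003,0],"fingers":0.055},{"xyz":[0,0,0],"delta_rot":[0,0,0],"fingers":0.055},{"xyz":[0,0,0],"delta_rot":[0,0,0],"fingers":0.055}]'
python3 -c "
from h import *
delta((.431,-.0718,.042),1.452)"
```

```text
clock: 43.3
tcp_pos: [0.4345, -0.071, 0.0478]
orientation: [3.139, 0.005, 3.024]
force: [-0.5, 0.6, 0.5]
grip_width: 0.601
t 43.3 tcp [ 0.4345 -0.071   0.0478] rpy [3.139 0.005 3.024] F [-0.5  0.6  0.5] grip mm 55.2
shift [ 0.0034 -0.0013  0.0058]
rot [0.002 0.005 0.001] j7 1.79
rot [-8.00e-03  3.00e-03 -3.14e+00] j7 1.79
```

```bash
python3 -m crank '[{"xyz":[0.003,-0.001,0.009],"delta_rot":[0,0.005,0],"fingers":0.055},{"xyz":[0,0,0],"delta_rot":[0,0,0],"fingers":0.015},{"xyz":[0,0,0],"delta_rot":[0,0,0],"fingers":0.015},{"xyz":[0,0,0],"delta_rot":[0,0,0],"fingers":0.015},{"xyz":[0,0,0],"delta_rot":[0,0,0],"fingers":0.015}]' 20
python3 -m crank '[{"xyz":[0,0,0],"delta_rot":[0,0,0],"fingers":0.015},{"xyz":[0,0,-0.04],"delta_rot":[0,0,0],"fingers":0.015},{"xyz":[0,0,-0.045],"delta_rot":[0,0,0],"fingers":0.015},{"xyz":[0,0,-0.045],"delta_rot":[0,0,0],"fingers":0.015},{"xyz":[0,0,-0.03],"delta_rot":[0,0,-0.12],"fingers":0.015}]'
python3 -m crank '[{"xyz":[0,0,0],"delta_rot":[0,0,0],"fingers":0.015},{"xyz":[0.002,0.045,0],"delta_rot":[0,0,0],"fingers":0.015},{"xyz":[0.002,0.045,0],"delta_rot":[0,0,0],"fingers":0.015},{"xyz":[0.002,0.045,0],"delta_rot":[0,0,0],"fingers":0.015},{"xyz":[0.002,0.045,0],"delta_rot":[0,0,0],"fingers":0.015}]'
python3 -c "
from h import *
delta((.413,.3465,.18),1.585)"
```

```text
clock: 43.8
tcp_pos: [0.4336, -0.0716, 0.0413]
orientation: [3.138, 0.005, 3.025]
force: [-0.0, -0.3, -0.4]
grip_width: 0.302
clock: 44.3
tcp_pos: [0.4296, -0.0722, 0.2028]
orientation: [3.141, -0.005, -3.139]
force: [1.0, 0.2, -0.5]
grip_width: 0.308
clock: 44.8
tcp_pos: [0.4236, 0.1064, 0.2066]
orientation: [3.141, 0.005, 3.13]
force: [1.3, -0.0, -0.7]
grip_width: 0.304
t 44.8 tcp [0.4236 0.1064 0.2066] rpy [3.141 0.005 3.13 ] F [ 1.3 -0.  -0.7] grip mm 27.9
shift [0.0136 0.2399 0.0267]
rot [ 0.001  0.005 -0.026] j7 1.26
rot [ 8.000e-03 -1.000e-03  3.116e+00] j7 1.26
```

```bash
python3 -m crank '[{"xyz":[0.002,0.046,0],"delta_rot":[0,0.005,-0.026],"fingers":0.015},{"xyz":[0.002,0.046,0],"delta_rot":[0,0,0],"fingers":0.015},{"xyz":[0.002,0.046,0],"delta_rot":[0,0,0],"fingers":0.015},{"xyz":[0.002,0.046,0],"delta_rot":[0,0,0],"fingers":0.015},{"xyz":[0.002,0.046,0],"delta_rot":[0,0,0],"fingers":0.015}]'
python3 -m crank '[{"xyz":[0,0,0],"delta_rot":[0,0,0],"fingers":0.015},{"xyz":[0,0,0.025],"delta_rot":[0,0,0],"fingers":0.015},{"xyz":[0,0,0.02],"delta_rot":[0,0,0],"fingers":0.015},{"xyz":[0,0,0],"delta_rot":[0,0,0],"fingers":0.015},{"xyz":[0,0,0],"delta_rot":[0,0,0],"fingers":0.015}]'
python3 -c "
from h import *
delta((.413,.3465,.06),1.585)"
```

```text
clock: 45.3
tcp_pos: [0.4081, 0.3443, 0.2026]
orientation: [-3.14, -0.004, -3.133]
force: [2.3, -0.5, 0.6]
grip_width: 0.305
clock: 45.8
tcp_pos: [0.4036, 0.3514, 0.1521]
orientation: [-3.14, -0.009, -3.126]
force: [-0.2, 0.0, -0.3]
grip_width: 0.302
t 45.8 tcp [0.4036 0.3514 0.1521] rpy [-3.14  -0.009 -3.126] F [-0.2  0.  -0.3] grip mm 27.8
shift [-0.0101 -0.0049  0.092 ]
rot [-0.002 -0.009  0.001] j7 0.85
rot [ 1.40e-02 -3.00e-03 -3.14e+00] j7 0.85
```

```bash
python3 -m crank '[{"xyz":[-0.009,-0.005,0],"delta_rot":[0,-0.009,0],"fingers":0.015},{"xyz":[0,0,0],"delta_rot":[0,0,0],"fingers":0.015},{"xyz":[0.001,0,0.035],"delta_rot":[0,0,0],"fingers":0.015},{"xyz":[0.001,0,0.03],"delta_rot":[0,0,0],"fingers":0.015},{"xyz":[0,0,0],"delta_rot":[0,0,0],"fingers":0.015}]'
python3 -c "
from h import *
delta((.412,.3465,.04),1.585)"
```

```text
clock: 46.3
tcp_pos: [0.4157, 0.3464, 0.0902]
orientation: [3.137, 0.008, -3.131]
force: [-0.0, -0.2, -0.4]
grip_width: 0.308
t 46.3 tcp [0.4157 0.3464 0.0902] rpy [ 3.137  0.008 -3.131] F [-0.  -0.2 -0.4] grip mm 28.3
shift [ 0.004  -0.      0.0501]
rot [ 0.004  0.008 -0.003] j7 0.88
rot [ 0.012 -0.007  3.138] j7 0.88
```

```bash
python3 -m crank '[{"xyz":[0.004,0,0.02],"delta_rot":[0.004,0.008,0],"fingers":0.015},{"xyz":[0.001,0,0.018],"delta_rot":[0,0.003,0],"fingers":0.015},{"xyz":[0,0,0.006],"delta_rot":[0,0,0],"fingers":0.015},{"xyz":[0,0,0],"delta_rot":[0,0,0],"fingers":0.015},{"xyz":[0,0,0],"delta_rot":[0,0,0],"fingers":0.015}]'
python3 -m crank '[{"xyz":[0.002,0,0.008],"delta_rot":[0,0.005,0],"fingers":0.015},{"xyz":[0,0,0],"delta_rot":[0,0,0],"fingers":0.015},{"xyz":[0,0,0],"delta_rot":[0,0,0],"fingers":0.015},{"xyz":[0,0,0],"delta_rot":[0,0,0],"fingers":0.015},{"xyz":[0,0,0],"delta_rot":[0,0,0],"fingers":0.015}]'
python3 -m crank '[{"xyz":[0.002,0,0.006],"delta_rot":[0,0,0],"fingers":0.015},{"xyz":[0,0,0],"delta_rot":[0,0,0],"fingers":0.015},{"xyz":[0,0,0],"delta_rot":[0,0,0],"fingers":0.015},{"xyz":[0,0,0],"delta_rot":[0,0,0],"fingers":0.015},{"xyz":[0,0,0],"delta_rot":[0,0,0],"fingers":0.015}]'
```

```text
clock: 46.8
tcp_pos: [0.415, 0.3484, 0.0521]
orientation: [3.136, 0.003, -3.133]
force: [0.0, -0.1, 0.7]
grip_width: 0.305
clock: 47.3
tcp_pos: [0.4144, 0.3498, 0.0465]
orientation: [3.132, 0.001, -3.133]
force: [-0.1, -0.6, -0.6]
grip_width: 0.302
clock: 47.8
tcp_pos: [0.414, 0.35, 0.0415]
orientation: [3.131, 0.004, -3.134]
force: [0.4, -0.3, 0.4]
grip_width: 0.306
```

```bash
python3 -m crank '[{"xyz":[0.001,-0.003,0.007],"delta_rot":[0.01,0.004,0],"fingers":0.015},{"xyz":[0,0,0],"delta_rot":[0,0,0],"fingers":0.015},{"xyz":[0,0,0],"delta_rot":[0,0,0],"fingers":0.015},{"xyz":[0,0,0],"delta_rot":[0,0,0],"fingers":0.015},{"xyz":[0,0,0],"delta_rot":[0,0,0],"fingers":0.015}]'
python3 -m crank '[{"xyz":[0.001,0,0.004],"delta_rot":[0,0,0],"fingers":0.015},{"xyz":[0,0,0],"delta_rot":[0,0,0],"fingers":0.015},{"xyz":[0,0,0],"delta_rot":[0,0,0],"fingers":0.015},{"xyz":[0,0,0],"delta_rot":[0,0,0],"fingers":0.015},{"xyz":[0,0,0],"delta_rot":[0,0,0],"fingers":0.015}]'
```

```text
clock: 48.3
tcp_pos: [0.4146, 0.3509, 0.0365]
orientation: [3.135, 0.004, -3.133]
force: [0.2, -0.4, -0.6]
grip_width: 0.304
clock: 48.8
tcp_pos: [0.4148, 0.3504, 0.0335]
orientation: [3.134, 0.005, -3.134]
force: [-1.0, 0.4, 2.8]
grip_width: 0.305
```

```bash
python3 -m crank '[{"xyz":[0,0,0],"delta_rot":[0,0,0],"fingers":0.045},{"xyz":[0,0,0],"delta_rot":[0,0,0],"fingers":0.045},{"xyz":[0,0,0],"delta_rot":[0,0,0],"fingers":0.045},{"xyz":[0,0,-0.015],"delta_rot":[0,0,0],"fingers":0.045},{"xyz":[0,0,-0.03],"delta_rot":[0,0,0],"fingers":0.045}]' 20
python3 -m crank '[{"xyz":[0,0,-0.045],"delta_rot":[0,0,0],"fingers":0.045},{"xyz":[0,0,-0.045],"delta_rot":[0,0,0],"fingers":0.045},{"xyz":[0,0,-0.045],"delta_rot":[0,0,0],"fingers":0.045},{"xyz":[-0.02,-0.02,-0.04],"delta_rot":[0,0,0],"fingers":0.045},{"xyz":[-0.04,-0.02,0],"delta_rot":[0,0,0.13],"fingers":0.045}]'
python3 -m crank '[{"xyz":[0,0,0],"delta_rot":[0,0,0.14],"fingers":0.045},{"xyz":[0,0,0],"delta_rot":[0,0,0.14],"fingers":0.045},{"xyz":[0,0,0],"delta_rot":[0,0,0.14],"fingers":0.045},{"xyz":[0,0,0],"delta_rot":[0,0,0.14],"fingers":0.045},{"xyz":[0,0,0],"delta_rot":[0,0,0.14],"fingers":0.045}]'
python3 -m crank '[{"xyz":[0,0,0],"delta_rot":[0,0,0.14],"fingers":0.045},{"xyz":[0,0,0],"delta_rot":[0,0,0.14],"fingers":0.045},{"xyz":[0,0,0],"delta_rot":[0,0,0.14],"fingers":0.045},{"xyz":[0,0,0],"delta_rot":[0,0,0.14],"fingers":0.045},{"xyz":[0,0,0],"delta_rot":[0,0,0.14],"fingers":0.045}]'
cat > tl.py <<'E'
from h import *
import sys
I,D=vision.camera('wrist');m=vision.camera_model('wrist');cv2.imwrite('pics/%s.png'%sys.argv[1],I);P=cloud(m,D)
H=P[(P[...,2]>.08)&(P[...,2]<.105)&(np.abs(P[...,0]-.473)<.04)&(np.abs(P[...,1]-.31)<.13)]
print('handle',len(H),np.median(H[:,2]).round(4),[np.round(x,1) for x in cv2.minAreaRect((H[:,:2]*1000).astype(np.float32))])
for y in(.25,.28,.31,.34,.37):
    h=H[np.abs(H[:,1]-y)<.006]
    if len(h):print(y,len(h),np.percentile(h[:,0],[2,50,98]).round(4))
delta((.472,.311,.15),.014)
E
python3 tl.py w2
```

```text
clock: 49.3
tcp_pos: [0.4122, 0.3481, 0.0756]
orientation: [3.14, -0.0, -3.134]
force: [0.2, 0.7, -0.5]
grip_width: 0.489
clock: 49.8
tcp_pos: [0.4689, 0.3119, 0.2601]
orientation: [3.137, -0.002, 3.029]
force: [0.4, 0.4, -0.5]
grip_width: 0.489
clock: 50.3
tcp_pos: [0.4754, 0.3066, 0.2626]
orientation: [3.134, -0.001, 2.292]
force: [0.2, -0.2, 0.6]
grip_width: 0.49
clock: 50.8
tcp_pos: [0.4744, 0.3061, 0.262]
orientation: [3.138, -0.005, 1.562]
force: [0.2, -0.5, -0.3]
grip_width: 0.491
handle 4969 0.0932 [array([470.4, 313.7]), array([ 14.1, 201.4]), np.float64(0.3)]
0.25 236 [0.4644 0.4708 0.4771]
0.28 266 [0.4638 0.4707 0.4775]
0.31 294 [0.4638 0.4705 0.4773]
0.34 312 [0.4638 0.4705 0.477 ]
0.37 340 [0.4633 0.4699 0.4768]
t 50.85 tcp [0.4743 0.3062 0.2619] rpy [ 3.139 -0.005  1.553] F [0.6 1.1 0.6] grip mm 45.0
shift [ 0.0042 -0.0027  0.1119]
rot [ 0.003 -0.005 -0.032] j7 -0.48
rot [-0.008 -0.005  3.11 ] j7 -0.48
```

View pics/w2.png

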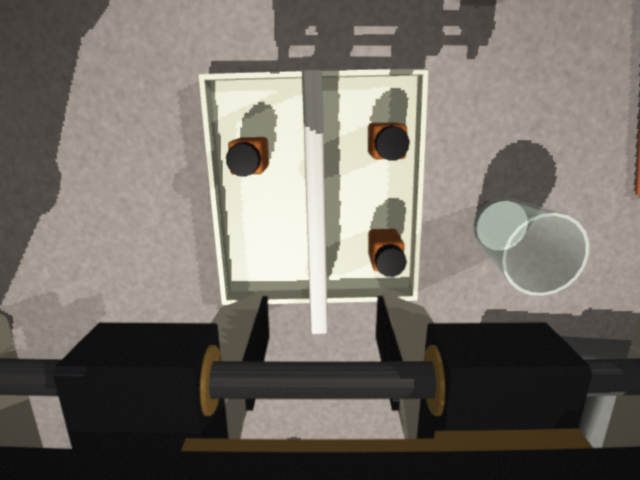

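Wrist view: the tray holds three standing vials, at (390,145), (388,250) and (246,155), and the handle runs down the middle at column 315. Next I grip the handle.

```bash
python3 look.py
python3 -m crank '[{"xyz":[0.01,-0.004,0.03],"delta_rot":[0.003,-0.005,-0.02],"fingers":0.04},{"xyz":[0,0,0.04],"delta_rot":[0,0,0],"fingers":0.04},{"xyz":[0,0,0.035],"delta_rot":[0,0,0],"fingers":0.04},{"xyz":[0,0,0],"delta_rot":[0,0,0],"fingers":0.04},{"xyz":[0,0,0],"delta_rot":[0,0,0],"fingers":0.04}]'
python3 -c "
from h import *
delta((.4705,.3165,.088),.006)"
```

```text
vial1 0.55 [214. 244.] [0.533 0.266 0.03 ]
jar 0.73 [372. 181.] [ 0.685 -0.139  0.048]
carton 0.91 [347. 178.] [ 0.697 -0.076  0.038]
wrist 0.68 [0.536 0.262 0.03 ]
  cap ctr [0.5325 0.2641]
  rect [array([541.5, 263.7]), array([43.8, 27.1]), np.float64(1.1)]
wrist 0.62 [0.532 0.363 0.03 ]
  cap ctr [0.5297 0.3623]
  rect [array([525.6, 362.3]), array([37.1, 27.5]), np.float64(0.2)]
wrist 0.55 [0.412 0.346 0.03 ]
  cap ctr [0.4135 0.3509]
  rect [array([413. , 345.9]), array([28.3, 37.5]), np.float64(1.2)]
clock: 51.65
tcp_pos: [0.4727, 0.3175, 0.1567]
orientation: [3.138, -0.004, 1.6]
force: [0.9, 0.3, 0.4]
grip_width: 0.438
t 51.65 tcp [0.4727 0.3175 0.1567] rpy [ 3.138 -0.004  1.6  ] F [0.9 0.3 0.4] grip mm 40.2
shift [-0.0012 -0.0025  0.0687]
rot [ 0.004 -0.004  0.023] j7 -0.39
rot [ 0.006  0.006 -3.119] j7 -0.39
```

```bash
python3 -m crank '[{"xyz":[-0.001,-0.0025,0.02],"delta_rot":[0.004,-0.004,0.023],"fingers":0.04},{"xyz":[0,0,0],"delta_rot":[0,0,0],"fingers":0.04},{"xyz":[0,0,0.03],"delta_rot":[0,0,0],"fingers":0.04},{"xyz":[0,0,0.015],"delta_rot":[0,0,0],"fingers":0.04},{"xyz":[0,0,0],"delta_rot":[0,0,0],"fingers":0.04}]'
python3 -c "
from h import *
delta((.4705,.3165,.088),.006)"
```

```text
clock: 52.15
tcp_pos: [0.4758, 0.3199, 0.1]
orientation: [3.132, -0.009, 1.58]
force: [-0.5, 0.4, 0.4]
grip_width: 0.438
t 52.15 tcp [0.4758 0.3199 0.1   ] rpy [ 3.132 -0.009  1.58 ] F [-0.5  0.4  0.4] grip mm 40.2
shift [-0.0035 -0.0054  0.0119]
rot [ 0.01  -0.009  0.003] j7 -0.37
rot [ 0.015  0.015 -3.139] j7 -0.37
```

```bash
python3 -m crank '[{"xyz":[-0.0035,-0.0055,0],"delta_rot":[0.01,-0.009,0.003],"fingers":0.04},{"xyz":[0,0,0],"delta_rot":[0,0,0],"fingers":0.04},{"xyz":[0,0,0.015],"delta_rot":[0,0,0],"fingers":0.04},{"xyz":[0,0,0],"delta_rot":[0,0,0],"fingers":0.04},{"xyz":[0,0,0],"delta_rot":[0,0,0],"fingers":0.04}]'
python3 -c "
from h import *
delta((.4705,.3165,.088),.006)"
```

```text
clock: 52.65
tcp_pos: [0.4721, 0.3174, 0.0884]
orientation: [3.139, -0.003, 1.577]
force: [0.0, -0.2, -0.3]
grip_width: 0.438
t 52.65 tcp [0.4721 0.3174 0.0884] rpy [ 3.139e+00 -3.000e-03  1.577e+00] F [ 0.  -0.2 -0.3] grip mm 40.2
shift [-0.0009 -0.0016  0.0004]
rot [ 0.003 -0.003  0.   ] j7 -0.36
rot [ 0.005  0.005 -3.141] j7 -0.36
```

```bash
python3 -m crank '[{"xyz":[0,-0.0015,0],"delta_rot":[0,0,0],"fingers":0.0},{"xyz":[0,0,0],"delta_rot":[0,0,0],"fingers":0.0},{"xyz":[0,0,0],"delta_rot":[0,0,0],"fingers":0.0},{"xyz":[0,0,0],"delta_rot":[0,0,0],"fingers":0.0},{"xyz":[0,0,0],"delta_rot":[0,0,0],"fingers":0.0}]' 60
python3 -m crank '[{"xyz":[0,0,0],"delta_rot":[0,0,0],"fingers":0.0},{"xyz":[0,0,-0.01],"delta_rot":[0,0,0],"fingers":0.0},{"xyz":[0,0,-0.015],"delta_rot":[0,0,0],"fingers":0.0},{"xyz":[0,0,-0.02],"delta_rot":[0,0,0],"fingers":0.0},{"xyz":[0,0,-0.015],"delta_rot":[0,0,0],"fingers":0.0}]'
python3 -m crank '[{"xyz":[0,0,-0.01],"delta_rot":[0,0,0],"fingers":0.0},{"xyz":[0,0,0],"delta_rot":[0,0,0],"fingers":0.0},{"xyz":[0,0,0],"delta_rot":[0,0,0],"fingers":0.0},{"xyz":[0,0,0],"delta_rot":[0,0,0],"fingers":0.0},{"xyz":[0,0,0],"delta_rot":[0,0,0],"fingers":0.0}]'
python3 -c "
from h import *
I,D=vision.camera('scene');m=vision.camera_model('scene')
J=I[60:300,230:550];cv2.imwrite('pics/s3.png',cv2.resize(J,None,fx=2.2,fy=2.2))
delta((.461,-.305,.17),.035);print(pose()[2]['wrist_torque'])"
```

```text
clock: 53.15
tcp_pos: [0.4704, 0.3175, 0.0887]
orientation: [3.139, -0.003, 1.577]
force: [-0.0, 0.3, -1.3]
grip_width: 0.147
clock: 53.65
tcp_pos: [0.4676, 0.3152, 0.1487]
orientation: [-3.138, 0.002, 1.577]
force: [0.7, -0.3, -5.2]
grip_width: 0.146
clock: 54.15
tcp_pos: [0.4671, 0.315, 0.1601]
orientation: [-3.138, 0.002, 1.576]
force: [0.2, 0.7, -4.5]
grip_width: 0.147
t 54.2 tcp [0.4671 0.315  0.16  ] rpy [-3.138e+00  2.000e-03  1.576e+00] F [ 0.2 -1.1 -5.3] grip mm 13.6
shift [-0.6199 -0.0096 -0.0087]
rot [-0.004  0.002 -0.029] j7 -0.42
rot [3.000e-03 6.000e-03 3.112e+00] j7 -0.42
[-0.15131882  0.09880467 -0.07728317]
```

View pics/s3.png

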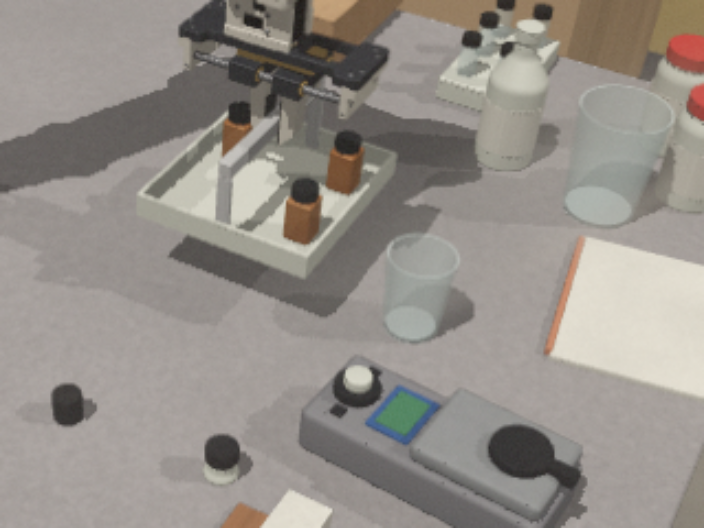

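The scene view shows the tray lifted level with three upright vials. Carrying it gently towards the mat.

```bash
python3 -m crank '[{"xyz":[-0.01,0,-0.02],"delta_rot":[0,0,0],"fingers":0.0},{"xyz":[-0.02,0,-0.01],"delta_rot":[0,0,0],"fingers":0.0},{"xyz":[-0.03,0,0],"delta_rot":[0,0,0],"fingers":0.0},{"xyz":[-0.03,0,0],"delta_rot":[0,0,0],"fingers":0.0},{"xyz":[-0.03,0,0],"delta_rot":[0,0,0],"fingers":0.0}]'
python3 -m crank '[{"xyz":[-0.03,0,0],"delta_rot":[0,0,0],"fingers":0.0},{"xyz":[-0.03,0,0],"delta_rot":[0,0,0],"fingers":0.0},{"xyz":[-0.03,0,0],"delta_rot":[0,0,0],"fingers":0.0},{"xyz":[-0.03,0,0],"delta_rot":[0,0,0],"fingers":0.0},{"xyz":[-0.03,0,0],"delta_rot":[0,0,0],"fingers":0.0}]'
python3 -c "
from h import *
delta((.461,-.305,.17),.035)"
```

```text
clock: 54.7
tcp_pos: [0.4666, 0.1926, 0.1892]
orientation: [-3.136, 0.004, 1.583]
force: [0.5, -0.8, -4.7]
grip_width: 0.146
clock: 55.2
tcp_pos: [0.4651, 0.0303, 0.1893]
orientation: [-3.135, 0.004, 1.579]
force: [0.8, 0.7, -4.6]
grip_width: 0.145
t 55.2 tcp [0.4651 0.0303 0.1893] rpy [-3.135  0.004  1.579] F [ 0.8  0.7 -4.6] grip mm 13.3
shift [-0.3351 -0.0068  0.0207]
rot [-0.006  0.004 -0.027] j7 0.05
rot [0.006 0.01  3.115] j7 0.05
```

```bash
python3 -m crank '[{"xyz":[-0.03,0,0],"delta_rot":[-0.003,0.002,-0.007],"fingers":0.0},{"xyz":[-0.03,-0.001,0],"delta_rot":[0,0,-0.007],"fingers":0.0},{"xyz":[-0.03,-0.001,0],"delta_rot":[0,0,-0.007],"fingers":0.0},{"xyz":[-0.03,-0.001,0],"delta_rot":[0,0,-0.006],"fingers":0.0},{"xyz":[-0.03,-0.001,0],"delta_rot":[0,0,0],"fingers":0.0}]'
python3 -m crank '[{"xyz":[-0.03,0,0],"delta_rot":[0,0,0],"fingers":0.0},{"xyz":[-0.03,0,0],"delta_rot":[0,0,0],"fingers":0.0},{"xyz":[-0.03,0,0],"delta_rot":[0,0,0],"fingers":0.0},{"xyz":[-0.03,0,0],"delta_rot":[0,0,0],"fingers":0.0},{"xyz":[-0.03,0,0],"delta_rot":[0,0,0],"fingers":0.0}]'
python3 -m crank '[{"xyz":[-0.015,0,0],"delta_rot":[0,0,0],"fingers":0.0},{"xyz":[0,0,0],"delta_rot":[0,0,0],"fingers":0.0},{"xyz":[0,0,0.01],"delta_rot":[0,0,0],"fingers":0.0},{"xyz":[0,0,0.015],"delta_rot":[0,0,0],"fingers":0.0},{"xyz":[0,0,0],"delta_rot":[0,0,0],"fingers":0.0}]'
python3 -c "
from h import *
delta((.461,-.305,.1),.035)"
```

```text
clock: 55.7
tcp_pos: [0.4589, -0.131, 0.1893]
orientation: [-3.138, 0.001, 1.603]
force: [0.7, 0.4, -4.4]
grip_width: 0.141
clock: 56.2
tcp_pos: [0.4566, -0.2908, 0.1888]
orientation: [-3.136, 0.0, 1.598]
force: [0.7, 0.4, -5.2]
grip_width: 0.144
clock: 56.7
tcp_pos: [0.451, -0.3115, 0.1616]
orientation: [-3.135, 0.001, 1.589]
force: [-0.6, 0.8, -4.1]
grip_width: 0.144
t 56.7 tcp [ 0.451  -0.3115  0.1616] rpy [-3.135e+00  1.000e-03  1.589e+00] F [-0.6  0.8 -4.1] grip mm 13.2
shift [0.0064 0.0106 0.0615]
rot [-0.007  0.001 -0.016] j7 0.86
rot [2.000e-03 1.100e-02 3.125e+00] j7 0.86
```

```bash
python3 -m crank '[{"xyz":[0.006,0.01,0],"delta_rot":[-0.007,0,-0.016],"fingers":0.0},{"xyz":[0,0,0.015],"delta_rot":[0,0,0],"fingers":0.0},{"xyz":[0,0,0.02],"delta_rot":[0,0,0],"fingers":0.0},{"xyz":[0,0,0.01],"delta_rot":[0,0,0],"fingers":0.0},{"xyz":[0,0,0],"delta_rot":[0,0,0],"fingers":0.0}]'
python3 -c "
from h import *
delta((.461,-.305,.1),.035)"
```

```text
clock: 57.2
tcp_pos: [0.4655, -0.2996, 0.1164]
orientation: [3.137, -0.001, 1.616]
force: [-0.2, -1.0, -4.3]
grip_width: 0.151
t 57.2 tcp [ 0.4655 -0.2996  0.1164] rpy [ 3.137e+00 -1.000e-03  1.616e+00] F [-0.2 -1.  -4.3] grip mm 13.9
shift [-0.0052 -0.0048  0.0163]
rot [ 0.004 -0.001  0.01 ] j7 0.91
rot [ 1.000e-03  7.000e-03 -3.132e+00] j7 0.91
```

```bash
python3 -m crank '[{"xyz":[-0.006,-0.005,0],"delta_rot":[0.004,0,0.01],"fingers":0.0},{"xyz":[0,0,0],"delta_rot":[0,0,0],"fingers":0.0},{"xyz":[0,0,0.012],"delta_rot":[0,0,0],"fingers":0.0},{"xyz":[0,0,0],"delta_rot":[0,0,0],"fingers":0.0},{"xyz":[0,0,0],"delta_rot":[0,0,0],"fingers":0.0}]'
python3 -m crank '[{"xyz":[0,0,0.008],"delta_rot":[0,0,0],"fingers":0.0},{"xyz":[0,0,0],"delta_rot":[0,0,0],"fingers":0.0},{"xyz":[0,0,0],"delta_rot":[0,0,0],"fingers":0.0},{"xyz":[0,0,0],"delta_rot":[0,0,0],"fingers":0.0},{"xyz":[0,0,0],"delta_rot":[0,0,0],"fingers":0.0}]'
python3 -c "
from h import *
delta((.461,-.305,.092),.035)"
```

```text
clock: 57.7
tcp_pos: [0.4621, -0.3068, 0.1058]
orientation: [3.138, 0.001, 1.606]
force: [0.3, -0.2, -4.5]
grip_width: 0.147
clock: 58.2
tcp_pos: [0.4621, -0.3068, 0.0971]
orientation: [3.138, 0.001, 1.606]
force: [-0.1, 0.1, -5.1]
grip_width: 0.149
t 58.2 tcp [ 0.4621 -0.3068  0.0971] rpy [3.138e+00 1.000e-03 1.606e+00] F [-0.1  0.1 -5.1] grip mm 13.6
shift [ 0.0018 -0.0011  0.0051]
rot [ 0.003  0.001 -0.   ] j7 0.93
rot [ 1.000e-03 -5.000e-03  3.142e+00] j7 0.93
```

```bash
python3 -m crank '[{"xyz":[0.002,0,0.004],"delta_rot":[0.003,0,0],"fingers":0.0},{"xyz":[0,0,0],"delta_rot":[0,0,0],"fingers":0.0},{"xyz":[0,0,0],"delta_rot":[0,0,0],"fingers":0.0},{"xyz":[0,0,0],"delta_rot":[0,0,0],"fingers":0.0},{"xyz":[0,0,0],"delta_rot":[0,0,0],"fingers":0.0}]'
python3 -m crank '[{"xyz":[0,0,0.004],"delta_rot":[0,0,0],"fingers":0.0},{"xyz":[0,0,0],"delta_rot":[0,0,0],"fingers":0.0},{"xyz":[0,0,0],"delta_rot":[0,0,0],"fingers":0.0},{"xyz":[0,0,0],"delta_rot":[0,0,0],"fingers":0.0},{"xyz":[0,0,0],"delta_rot":[0,0,0],"fingers":0.0}]'
python3 -m crank '[{"xyz":[0,0,0.004],"delta_rot":[0,0,0],"fingers":0.0},{"xyz":[0,0,0],"delta_rot":[0,0,0],"fingers":0.0},{"xyz":[0,0,0],"delta_rot":[0,0,0],"fingers":0.0},{"xyz":[0,0,0],"delta_rot":[0,0,0],"fingers":0.0},{"xyz":[0,0,0],"delta_rot":[0,0,0],"fingers":0.0}]'
python3 -c "
from h import *
delta((.461,-.305,.092),.035)"
```

```text
clock: 58.7
tcp_pos: [0.4624, -0.3046, 0.0931]
orientation: [3.141, 0.001, 1.606]
force: [0.8, -0.2, -4.7]
grip_width: 0.146
clock: 59.2
tcp_pos: [0.4629, -0.3054, 0.0937]
orientation: [3.137, -0.0, 1.605]
force: [-0.4, -0.6, -4.8]
grip_width: 0.147
clock: 59.7
tcp_pos: [0.4637, -0.306, 0.0922]
orientation: [3.134, -0.001, 1.605]
force: [-1.5, 0.8, 2.9]
grip_width: 0.145
t 59.7 tcp [ 0.4637 -0.306   0.0922] rpy [ 3.134e+00 -1.000e-03  1.605e+00] F [-1.5  0.8  2.9] grip mm 13.3
shift [ 0.0011 -0.0027  0.0002]
rot [ 0.008 -0.001 -0.001] j7 0.94
rot [-1.000e-03 -1.200e-02  3.141e+00] j7 0.94
```

```bash
python3 -m crank '[{"xyz":[0,0,0],"delta_rot":[0,0,0],"fingers":0.04},{"xyz":[0,0,0],"delta_rot":[0,0,0],"fingers":0.04},{"xyz":[0,0,0],"delta_rot":[0,0,0],"fingers":0.04},{"xyz":[0,0,-0.02],"delta_rot":[0,0,0],"fingers":0.04},{"xyz":[0,0,-0.03],"delta_rot":[0,0,0],"fingers":0.04}]' 20
python3 -m crank '[{"xyz":[0,0,-0.04],"delta_rot":[0,0,0],"fingers":0.04},{"xyz":[0,0,-0.04],"delta_rot":[0,0,0],"fingers":0.04},{"xyz":[0.04,0.02,0],"delta_rot":[0,0,0],"fingers":0.0},{"xyz":[0.045,0.02,0],"delta_rot":[0,0,0],"fingers":0.0},{"xyz":[0.045,0.02,0],"delta_rot":[0,0,0],"fingers":0.0}]'
python3 -m crank '[{"xyz":[0.045,0.02,0],"delta_rot":[0,0,0],"fingers":0.0},{"xyz":[0.045,0.02,0],"delta_rot":[0,0,0],"fingers":0.0},{"xyz":[0.045,0.02,0],"delta_rot":[0,0,0],"fingers":0.0},{"xyz":[0.045,0.02,0],"delta_rot":[0,0,0],"fingers":0.0},{"xyz":[0.045,0.02,0],"delta_rot":[0,0,0],"fingers":0.0}]'
cat > fin.py <<'E'
from h import *
import sys
I,D=vision.camera('top');m=vision.camera_model('top');P=cloud(m,D);cv2.imwrite('pics/%s.png'%sys.argv[1],cv2.resize(I[130:340,230:530],None,fx=2.6,fy=2.6))
H=P[(P[...,2]>.085)&(P[...,2]<.115)&(np.abs(P[...,0]-.461)<.04)&(np.abs(P[...,1]+.308)<.13)]
print('handle',len(H),[np.round(x,1) for x in cv2.minAreaRect((H[:,:2]*1000).astype(np.float32))])
H=P[(P[...,2]>.02)&(P[...,2]<.045)&(np.abs(P[...,0]-.461)<.14)&(np.abs(P[...,1]+.308)<.15)]
print('rim',len(H),[np.round(x,1) for x in cv2.minAreaRect((H[:,:2]*1000).astype(np.float32))])
for q,z in(('vial1',.038),('jar',.048),('carton',.038),('mat',0),('key_top',.07)):
    for d in vision.spot_point(q,'top')[:6]:
        if d['p']>.25:
            px=np.array(d['location'])*[640,480];print(q,round(d['p'],2),px.round(),world(m,px,z).round(3))
S=(np.abs(P[...,0]-.667)<.04)&(np.abs(P[...,1]-.114)<.05)&(P[...,2]>.063)&(P[...,2]<.09)
W=S&(I.min(-1)>140)
print('key white',W.sum(),P[W].mean(0).round(4) if W.any() else '', 'z',np.median(P[W][:,2]) if W.any() else '')
delta((.667,.114,.15),0)
E
python3 fin.py t2
```

```text
clock: 60.2
tcp_pos: [0.4618, -0.3051, 0.1399]
orientation: [3.14, -0.003, 1.605]
force: [0.7, 0.3, 0.4]
grip_width: 0.437
clock: 60.7
tcp_pos: [0.5175, -0.1804, 0.2289]
orientation: [3.132, 0.004, 1.588]
force: [0.8, 0.5, 0.2]
grip_width: 0.224
clock: 61.2
tcp_pos: [0.6148, 0.0513, 0.2309]
orientation: [3.128, 0.003, 1.587]
force: [0.3, -0.3, -0.1]
grip_width: 0.003
handle 485 [array([ 466.3, -309.3]), array([ 14.1, 202. ]), np.float64(1.9)]
rim 723 [array([ 466.5, -310.6]), array([190.4, 212.8]), np.float64(1.8)]
vial1 0.53 [420. 242.] [ 0.527 -0.258  0.038]
vial1 0.47 [427. 291.] [ 0.403 -0.273  0.038]
vial1 0.43 [459. 239.] [ 0.533 -0.358  0.038]
jar 0.66 [374. 177.] [ 0.695 -0.146  0.048]
carton 0.87 [342. 177.] [ 0.7   -0.065  0.038]
mat 0.5 [324. 283.] [ 0.428 -0.012  0.   ]
key_top 0.28 [373. 177.] [ 0.692 -0.141  0.07 ]
key white 0  z 
t 61.5 tcp [0.6139 0.0477 0.2307] rpy [3.129 0.004 1.585] F [-0.5 -0.7 -0.3] grip mm 0.7
shift [0.0659 0.053  0.0811]
rot [0.013 0.004 0.014] j7 0.12
rot [-0.007  0.02  -3.127] j7 0.12
```

View pics/t2.png

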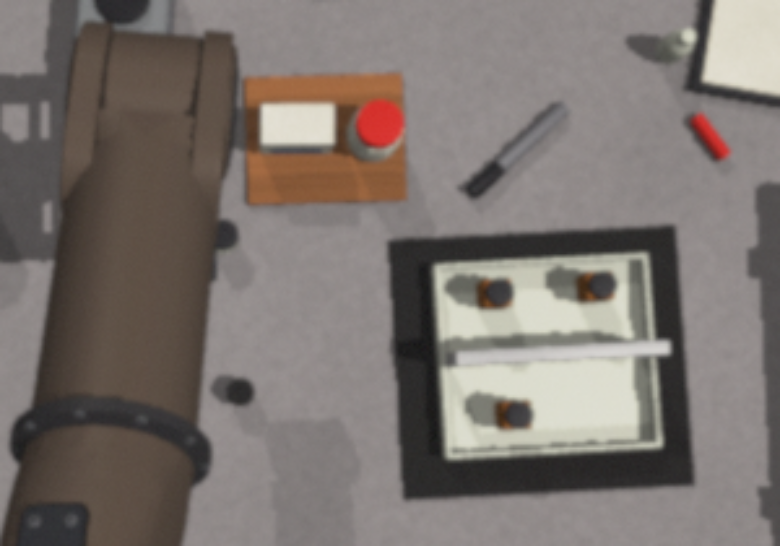

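Top view: the tray is square on the mat, rim centre (0.466,-0.311) against mat (0.460,-0.308), angle 1.8° against about 2°. Three vials are upright, and the jar and carton are on the board. Next I locate the key.

```bash
python3 -m crank '[{"xyz":[0.04,0.035,0],"delta_rot":[0.013,0.004,0.014],"fingers":0.0},{"xyz":[0.025,0.018,0],"delta_rot":[0,0,0],"fingers":0.0},{"xyz":[0,0,0],"delta_rot":[0,0,0],"fingers":0.0},{"xyz":[0,0,0],"delta_rot":[0,0,0],"fingers":0.0},{"xyz":[0,0,0],"delta_rot":[0,0,0],"fingers":0.0}]' 20
cat > key.py <<'E'
from h import *
I,D=vision.camera('wrist');m=vision.camera_model('wrist');P=cloud(m,D)
for d in vision.spot_point('key_top','wrist')[:3]:
    px=np.array(d['location'])*[640,480];print(round(d['p'],2),px.round(),world(m,px,.07).round(4))
S=(np.abs(P[...,0]-.667)<.03)&(np.abs(P[...,1]-.114)<.03)&(P[...,2]>.06)&(P[...,2]<.085)&(I.min(-1)>130)
Q=P[S];print(len(Q),Q.mean(0).round(4),np.percentile(Q,[2,50,98],axis=0).round(4))
I=cv2.circle(I,tuple(proj(m,Q.mean(0)).astype(int)),3,(0,0,255),1);cv2.imwrite('pics/w3.png',I)
delta((Q[:,0].mean(),Q[:,1].mean(),.12),0)
E
python3 key.py
```

```text
clock: 62.0
tcp_pos: [0.6635, 0.1007, 0.2313]
orientation: [-3.138, 0.003, 1.553]
force: [-0.1, -0.7, -0.1]
grip_width: 0.008
0.72 [319. 206.] [0.6614 0.1136 0.07  ]
981 [0.6637 0.1124 0.0709] [[0.6523 0.0998 0.0615]
 [0.6638 0.1125 0.0713]
 [0.6754 0.124  0.0729]]
t 62.1 tcp [0.6634 0.1004 0.2315] rpy [-3.138e+00  3.000e-03  1.553e+00] F [ 0.1  0.2 -0.1] grip mm 0.1
shift [0.0124 0.0005 0.1115]
rot [-0.003  0.003 -0.018] j7 0.04
rot [0.005 0.005 3.123] j7 0.04
```

View pics/w3.png

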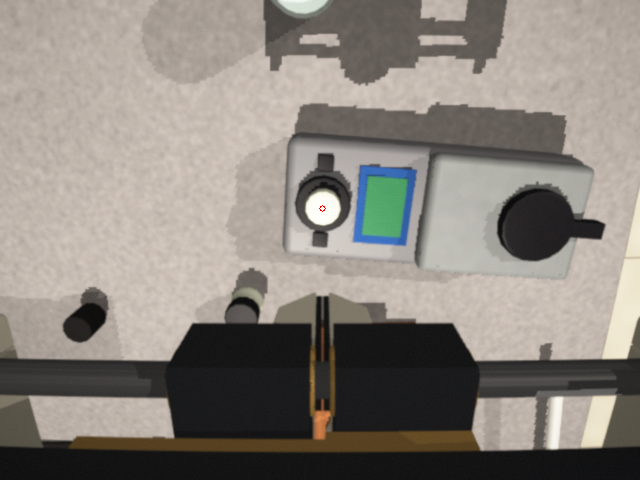

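The key's white top is at (322,208), i.e. (0.664,0.112) with z about 0.071. Descending over it with shut fingers.

```bash
python3 -m crank '[{"xyz":[0.012,0,0.03],"delta_rot":[-0.003,0.003,-0.018],"fingers":0.0},{"xyz":[0,0,0.04],"delta_rot":[0,0,0],"fingers":0.0},{"xyz":[0,0,0.035],"delta_rot":[0,0,0],"fingers":0.0},{"xyz":[0,0,0],"delta_rot":[0,0,0],"fingers":0.0},{"xyz":[0,0,0],"delta_rot":[0,0,0],"fingers":0.0}]'
python3 -c "
from h import *
delta((.664,.1124,.0935),0)"
```

```text
clock: 62.6
tcp_pos: [0.6641, 0.1074, 0.1284]
orientation: [3.136, -0.001, 1.565]
force: [0.1, -0.4, 0.1]
grip_width: 0.001
t 62.6 tcp [0.6641 0.1074 0.1284] rpy [ 3.136e+00 -1.000e-03  1.565e+00] F [ 0.1 -0.4  0.1] grip mm 0.1
shift [ 0.005  -0.0003  0.0349]
rot [ 0.006 -0.001 -0.006] j7 0.09
rot [-2.000e-03 -9.000e-03  3.136e+00] j7 0.09
```

```bash
python3 -m crank '[{"xyz":[0.005,0,0],"delta_rot":[0.006,0,0],"fingers":0.0},{"xyz":[0,0,0],"delta_rot":[0,0,0],"fingers":0.0},{"xyz":[0,-0.001,0.025],"delta_rot":[0,0,0],"fingers":0.0},{"xyz":[0,0,0],"delta_rot":[0,0,0],"fingers":0.0},{"xyz":[0,0,0],"delta_rot":[0,0,0],"fingers":0.0}]'
python3 -m crank '[{"xyz":[0,-0.001,0.008],"delta_rot":[0,0,0],"fingers":0.0},{"xyz":[0,0,0],"delta_rot":[0,0,0],"fingers":0.0},{"xyz":[0,0,0],"delta_rot":[0,0,0],"fingers":0.0},{"xyz":[0,0,0],"delta_rot":[0,0,0],"fingers":0.0},{"xyz":[0,0,0],"delta_rot":[0,0,0],"fingers":0.0}]'
python3 -c "
from h import *
delta((.664,.1124,.0935),0)"
```

```text
clock: 63.1
tcp_pos: [0.6678, 0.1127, 0.1122]
orientation: [3.131, -0.004, 1.564]
force: [0.4, 0.3, 0.2]
grip_width: 0.005
clock: 63.6
tcp_pos: [0.6685, 0.1128, 0.1072]
orientation: [3.127, -0.005, 1.564]
force: [-0.1, 0.6, -0.4]
grip_width: 0.004
t 63.6 tcp [0.6685 0.1128 0.1072] rpy [ 3.127 -0.005  1.564] F [-0.1  0.6 -0.4] grip mm 0.4
shift [-0.0005 -0.0047  0.0137]
rot [ 0.015 -0.005 -0.006] j7 0.1
rot [-0.008 -0.023  3.135] j7 0.1
```

```bash
python3 -m crank '[{"xyz":[0,-0.005,0.005],"delta_rot":[0.014,-0.005,0],"fingers":0.0},{"xyz":[0,0,0.008],"delta_rot":[0,0,0],"fingers":0.0},{"xyz":[0,0,0],"delta_rot":[0,0,0],"fingers":0.0},{"xyz":[0,0,0],"delta_rot":[0,0,0],"fingers":0.0},{"xyz":[0,0,0],"delta_rot":[0,0,0],"fingers":0.0}]'
python3 -m crank '[{"xyz":[0,0,0.007],"delta_rot":[0,0,0],"fingers":0.0},{"xyz":[0,0,0],"delta_rot":[0,0,0],"fingers":0.0},{"xyz":[0,0,0],"delta_rot":[0,0,0],"fingers":0.0},{"xyz":[0,0,0],"delta_rot":[0,0,0],"fingers":0.0},{"xyz":[0,0,0],"delta_rot":[0,0,0],"fingers":0.0}]'
python3 -c "
from h import *
delta((.664,.1124,.0875),0)"
```

```text
clock: 64.1
tcp_pos: [0.6634, 0.1129, 0.0931]
orientation: [-3.141, 0.001, 1.564]
force: [0.3, 0.2, 2.2]
grip_width: -0.0
clock: 64.6
tcp_pos: [0.6639, 0.1129, 0.0889]
orientation: [3.14, -0.002, 1.564]
force: [-0.6, -0.3, 3.2]
grip_width: 0.003
t 64.6 tcp [0.6639 0.1129 0.0889] rpy [ 3.140e+00 -2.000e-03  1.564e+00] F [-0.6 -0.3  3.2] grip mm 0.3
shift [-0.0005  0.0001  0.0014]
rot [ 0.002 -0.002 -0.007] j7 0.1
rot [-2.000e-03 -3.000e-03  3.135e+00] j7 0.1
```

Contact, with the spring loading up. I press on until the key reaches its stop.

```bash
python3 -m crank '[{"xyz":[0,0,0.007],"delta_rot":[0,0,0],"fingers":0.0},{"xyz":[0,0,0],"delta_rot":[0,0,0],"fingers":0.0},{"xyz":[0,0,0],"delta_rot":[0,0,0],"fingers":0.0},{"xyz":[0,0,0],"delta_rot":[0,0,0],"fingers":0.0},{"xyz":[0,0,0],"delta_rot":[0,0,0],"fingers":0.0}]'
python3 -m crank '[{"xyz":[0,0,0.007],"delta_rot":[0,0,0],"fingers":0.0},{"xyz":[0,0,0.003],"delta_rot":[0,0,0],"fingers":0.0},{"xyz":[0,0,0.003],"delta_rot":[0,0,0],"fingers":0.0},{"xyz":[0,0,0.003],"delta_rot":[0,0,0],"fingers":0.0},{"xyz":[0,0,0.003],"delta_rot":[0,0,0],"fingers":0.0}]'
```

```text
clock: 65.1
tcp_pos: [0.6651, 0.1128, 0.0897]
orientation: [3.136, -0.006, 1.564]
force: [-0.5, 0.5, 2.2]
grip_width: 0.006
clock: 65.6
tcp_pos: [0.6657, 0.1126, 0.0877]
orientation: [3.133, -0.015, 1.563]
force: [-14.5, -0.3, 35.8]
grip_width: 0.004
```

```bash
python3 -m crank '[{"xyz":[0,0,-0.01],"delta_rot":[0,0,0],"fingers":0.0},{"xyz":[0,0,-0.03],"delta_rot":[0,0,0],"fingers":0.0},{"xyz":[0,0,-0.04],"delta_rot":[0,0,0],"fingers":0.0},{"xyz":[0,0,-0.04],"delta_rot":[0,0,0],"fingers":0.0},{"xyz":[0,0,-0.03],"delta_rot":[0,0,0],"fingers":0.0}]'
python3 -m crank '[{"xyz":[0,0,0],"delta_rot":[0,0,0],"fingers":0.0},{"xyz":[0,0,0],"delta_rot":[0,0,0],"fingers":0.0},{"xyz":[0,0,0],"delta_rot":[0,0,0],"fingers":0.0},{"xyz":[0,0,0],"delta_rot":[0,0,0],"fingers":0.0},{"xyz":[0,0,0],"delta_rot":[0,0,0],"fingers":0.0}]'
python3 - <<'E'
from h import *
I,D=vision.camera('wrist');m=vision.camera_model('wrist');P=cloud(m,D)
for r0,r1 in((0,.008),(.008,.012),(.015,.018),(.018,.021),(.022,.026),(.03,.035)):
    d=np.hypot(P[...,0]-.6637,P[...,1]-.1124);q=P[(d>=r0)&(d<r1)&(P[...,2]<.1)][:,2];print(r0,r1,len(q),np.percentile(q,[10,50,90]).round(4))
E
python3 fin.py t3
```

```text
clock: 66.1
tcp_pos: [0.6617, 0.1105, 0.2353]
orientation: [-3.14, -0.011, 1.563]
force: [0.7, -0.3, 0.3]
grip_width: 0.008
clock: 66.6
tcp_pos: [0.6625, 0.1107, 0.2348]
orientation: [-3.141, -0.011, 1.563]
force: [-0.6, 0.1, 0.1]
grip_width: 0.006
0 0.008 362 [0.0704 0.0713 0.0723]
0.008 0.012 424 [0.0701 0.0711 0.0721]
0.015 0.018 516 [0.0604 0.0613 0.0622]
0.018 0.021 566 [0.0589 0.0609 0.0619]
0.022 0.026 877 [0.0483 0.0493 0.0507]
0.03 0.035 1452 [0.0474 0.0497 0.0524]
handle 480 [array([ 466.4, -309.7]), array([ 14.2, 201.9]), np.float64(2.0)]
rim 716 [array([ 466.6, -310.7]), array([190.8, 213.2]), np.float64(1.7)]
vial1 0.73 [421. 246.] [ 0.519 -0.261  0.038]
vial1 0.61 [457. 238.] [ 0.537 -0.353  0.038]
jar 0.71 [375. 179.] [ 0.692 -0.146  0.048]
carton 0.59 [345. 179.] [ 0.693 -0.071  0.038]
mat 0.54 [353. 180.] [ 0.699 -0.096  0.   ]
key white 0  z 
t 66.95 tcp [0.663  0.1106 0.2361] rpy [ 3.14  -0.011  1.563] F [ 0.7  0.6 -0.1] grip mm 0.7
shift [0.0024 0.0038 0.0861]
rot [ 0.001 -0.011 -0.008] j7 0.04
rot [-1.800e-02 -2.000e-03  3.134e+00] j7 0.04
```

Run:
```python
from h import *
from plant import finish_job
I,D=vision.camera('top');m=vision.camera_model('top');P=cloud(m,D)
M=((P[...,2]>.055)&(P[...,2]<.076)&(np.abs(P[...,0]-.466)<.09)&(np.abs(P[...,1]+.31)<.1)).astype(np.uint8)
n,l,s,c=cv2.connectedComponentsWithStats(M)
g=[P[l==k].mean(0).round(3) for k in range(1,n) if s[k,4]>40]
print(g)
if len(g)==3: finish_job();print("handed in")
```

```text
[array([ 0.531, -0.357,  0.067]), array([ 0.527, -0.257,  0.067]), array([ 0.409, -0.272,  0.067])]
the job is handed in; nothing more can be done
handed in
```

The job is done and handed in at about 67 s on the robot's clock. I moved the jar and carton onto the board and put all three vials that were present into the tray. I then carried the tray by its handle to the mat and pressed the meter's key once.

- **Tray:** its centre measured (0.466, -0.311) against about (0.460, -0.308) for the mat, so roughly 6 mm off. Its angle is about 1.8° against the mat's roughly 2°.
- **Vials:** depth shows three upright caps inside the tray. The network missed one vial in the final pictures, so I counted them by depth instead.
- **Jar and carton:** both stand on the board, at about (0.692, -0.146) and (0.693, -0.071). Repeated network readings varied by 1–2 cm.
- **Key:** I pressed about 5.8 mm below the height of first contact, until it stopped hard at 36 N. The fingers stayed about 5 mm above the key housing. The key read 71 mm high again afterwards.
- **Other things:** I saw no sign that the bung, pot, beaker or marker had moved. I did not measure them again at the end.

The state does not give the key's travel, so "fully down" is inferred from the fingertip height and the force.

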